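# Pin the spacer pack at the rug-stretching frame's corner

## Task

The three spacer plates on the grey corner head of the rug-stretching frame lie crooked: slide them back as one square pack, gently, home against both steel fences so that their holes line up with the socket below. Then take the red-handled steel pin from the wooden tool block and pass it through all three plates into the socket until its collar sits flush on the top plate, never forcing anything (keep every push on the plates and on the pin under 25 N). Let go of the pin, and leave the other tools and belongings where they are.

Things in the scene. Friction and masses are not known exactly. Their poses are not given: they have to be found in the camera images.
- corner (a point): Fixed dark steel foot, 190 x 190 x 6 mm, of a wooden rug-stretching frame's corner: this point is at table height, z up. On it a grey head is clamped, adjusted anew each time: its socket lies within 15 mm of this point in the foot's own x and y (not measured), yaw as the foot. Two 44 mm wide, 34 mm high wooden rails run off to +x and +y, from 64 mm to 234 and 264 mm away.
- rail_x (a point): Outer end of the +x rail, mid-width, on its upper face, 34 mm above the table. The grey head (not measured, see corner) has a flat top 30 mm above the table, reaching 80 mm from its socket to the -x and -y sides and 46 mm to +x and +y. The socket: a round hole 13.5 mm wide, 24 mm deep, open to the top.
- rail_y (a point): Outer end of the +y rail, mid-width, on its upper face, 34 mm above the table. Two bright steel fences, 10 mm thick, 32 mm high, stand on the head's top: one has its inner face 30 mm to +x of the socket (from y = -26 to +40 mm), the other 30 mm to +y (from x = -26 to +30 mm). A plate lying flat against both fences has its hole right over the socket.
- plate1_hole (a point): Lowest of three stacked spacer plates, blue plastic, 60 x 60 x 12 mm, about 90 g: centre of its hole, half-way up. The 13.5 mm round hole (1 mm chamfer on top) is in the plate's middle. It lies loose on the head, 6 to 46 mm short of each fence, turned up to 0.12 rad. They slide with 1 to 4 N; pushed at one spot they may stay turned: lean on them with a wide push.
- plate2_hole (a point): Middle spacer plate, plywood, same size and same hole, lying loose on the blue one: centre of its hole, half-way up the plate. A plate that meets a fence faster than about 20 mm/s gives a short knock of over 20 N, so slide slowly.
- plate3_hole (a point): Top spacer plate, aluminium, same size and same hole, lying loose on the plywood one: centre of its hole, half-way up the plate. Its upper face is 66 mm above the table.
- block (a point): Centre of the underside of the fixed dark wooden tool block, 180 mm (own x) x 46 mm (own y) x 62 mm high, with three 15 mm through holes 60 mm apart along its x axis. The pin, a black-handled awl and a brass punch stand in the holes, in any order, so grip across the block (fingers closing along its y axis).
- pin_grip (a point): The pin to use: steel, about 90 g, upright, with a straight red handle. This point: on its axis, in the handle, 26 mm above the collar's underside. Shaft 12 mm wide, 56 mm long, with a 4 mm tapered nose (9.2 mm wide at its end); collar 28 mm wide, 6 mm thick; round handle 22 mm wide, 36 mm high, above it. z is up along the pin.
- pin_seat (a point): Centre of the underside of the pin's collar, on the pin's axis. It is 62 mm above the table in the tool block and 66 mm when the pin sits flush on the pack.
- pin_tip (a point): Lower end of the pin's shaft, 56 mm below the collar's underside.
- awl_c (a point): Black-handled awl in the tool block, not needed: middle of its handle, which is 28 mm wide and 40 mm high including the collar.
- punch_c (a point): Brass punch in the tool block, not needed: middle of its handle, 28 mm wide and 32 mm high including the collar.
- mug_c (a point): Clear glass mug, 76 mm wide and 95 mm high, standing in the angle between the frame's two rails: its middle. Not to be disturbed.
- key_fob_c (a point): Black key fob, 85 x 36 x 14 mm, lying on the table: its middle. Not to be disturbed.
- spool_c (a point): Empty wooden spool, 44 mm wide and 50 mm high, standing on the table: its middle. Not to be disturbed.
- wax_tin_c (a point): Round aluminium wax tin, 64 mm wide and 35 mm high: its middle. Not to be disturbed.
- pliers_c (a point): Red-handled pliers, about 165 mm long and 12 mm high, lying on the table: near their joint. Not to be disturbed.
- brush_c (a point): Hand brush lying on the table: its body's origin. Not to be disturbed.
Things that resemble listed ones, but are neither listed nor needed, are in the scene too. Of the things that look like the part that bears plate3_hole, the smallest one is meant.

How it is judged:
By the outcome, as a careful person would: the job done as asked, in the order asked, and still so for the second after the job is handed in, with the robot touching nothing.
It also fails if it takes over 72 s, if anything falls off the work surface, if the arm or the gripper's body presses on something with over 40 N, if the wrist force passes 120 N, or if a joint passes its speed limit or range.

## Robot

A 6-joint arm with a two-finger parallel gripper is mounted at the origin on the work surface. World frame = base frame: x ahead of the robot, y to its left, z up, the work surface at z = 0. Lengths are in m, angles in rad, forces in N, time in s.
With the tool pointing down it reaches from about 0.35 to 0.975 m from the base axis. Payload 4.9 kg.
Tool frame: the origin (TCP) lies midway between the tips of the shut fingers; the grasp point (between the pads) lies manip.grip_depth behind it (manip.grip_depth is the distance from the TCP to the grasp point, in m); z points along the fingers, x is the direction in which the jaws open and shut, and the axes are right-handed (so a half turn about z gives the same grasp; the last joint's range is limited). The gripper opens to 85 mm and grips with 20 to 120 N. Pads are 22 mm wide; open, the fingers measure 114 mm over their backs; the gripper's body (76 mm by 85 mm) begins 54 mm behind the grasp point. The pads swing forward as they close: fully open they stand 13 mm farther back than shut.
Start: joints at [-1.296, 0.053, 1.613, -0, 1.476, -0.119], TCP at [0.24, -0.577, 0.231] pointing down, gripper open.
Joint ranges: [-3.01, 3.01], [-1.01, 2.22], [0.06, 2.58], [-1.02, 4.17], [0.09, 2.62], [-3.14, 3.14]. Speed limits (rad/s): [2.57, 2.57, 3.14, 3.14, 3.14, 3.14].

## Interface

Orientations are given as a unit quaternion [w, x, y, z].
In Python, from plant import state, grab_frame, ticket, manip gives the robot as it stands.
- The arm moves only by the tool carry_out, never from a script. Its argument "moves" is a list that holds one entry, the list of rows, each a list of 7 numbers: the turn, a rotation vector about the tool's x, y, z each as a share of 5 degrees, from -1 to 1, then the shift along the tool's x, y, z each as a share of 0.04 m, from -1 to 1, then the gripper command: -1 is shut, 1 is fully open, values between are in proportion. A call has 1 to 8 rows; each row shifts and turns the commanded pose from where the row before left it, along the tool's axes as they then stand; what a row does not reach is not made up. A row lasts 1/12 s, in which the tool goes at most 41.7 mm and 7.16 degrees, less where a joint would pass 70% of its speed; a pose out of reach is approached as far as the arm can. A call with a number of a shift or a turn outside -1 to 1 is refused whole. A call with a gripper value outside its range is refused whole. The fingers move at their own pace and stop on an object; the grip force is fixed at half the most. Time passes only in rows, so rows that do not move let the fingers close. It gives the time, the measured TCP pose, the force and the opening at its end, in the units of the state.
- state(): the state, without advancing time (a new reading comes with each control period).
- grab_frame(name): name is "scene" or "side" or "wrist"; returns a dict with "frame" (384x512x3 uint8, red, green, blue), "z_map" (384x512 float32, m along the optical axis (not along the pixel's ray), 0 where there is no reading), "K" (3x3 intrinsics, pixels), "world_from_camera" (4x4, takes a point from camera to world coordinates); the wrist camera has in their place "hand_eye" (4x4, takes a point from camera to tool coordinates, whose origin is the TCP and whose axes are the tool frame's). Camera axes: x right, y down, z forward; pixel columns grow to the right and rows downward; lengths in m; the calibration is good to about 2 mm. The wrist camera is an equidistant fisheye: a pixel r from the principal point sees the ray r / f radians off the axis. A picture is of the moment at which its call begins: read the wrist's pose just before it.
- ticket.job_done(): hands the job in, once; it reports no verdict.
The state is a dict: "time": time; "joint_pos": joint angles; "joint_vel": joint speeds; "joint_efforts": joint torques, N m; "tool_pos": TCP position; "tool_rot": TCP orientation; "contact_force": force on the tool from outside, world axes, zero at the start; "ft_torque": the same for the moment, N m; "gripper_width": opening from 0.0 (shut) to 1.0 (fully open).
Only numpy, scipy, OpenCV 4.12 (cv2) and the standard library are available. Lean on these libraries where they do the work, as an engineer would, in place of code of your own. Each camera call takes 0.05 s, during which the arm holds its last target.

## Working session

There is one attempt and no reset: what is moved stays moved. The work goes in short steps, Python scripts to look and compute and a tool call to move; the robot and the scene stay as the last step left them, time stands still between calls to the robot, and variables do not carry over. Pictures are saved under pics/ and viewed, and the job is handed in when it is done.

Besides the shell and the picture viewer there is one more tool, called as name(argument=value, ...), one argument or row to a line, values as JSON. carry_out: Moves the arm, as the interface text tells. Shift numbers are shares of 0.04 m and turn numbers shares of 5 degrees, none past 1 either way. Its arguments: {"type":"object","properties":{"moves":{"type":"array"}},"required":["moves"]}

```bash
ls; mkdir -p pics; cat > h.py <<'E'
import numpy as np, cv2
from plant import state, grab_frame, ticket, manip
from scipy.spatial.transform import Rotation as R
def rot(q): return R.from_quat([q[1],q[2],q[3],q[0]]).as_matrix()
def save(n,f,crop=None,s=1):
    im=f["frame"][:,:,::-1]
    if crop: im=im[crop[1]:crop[3],crop[0]:crop[2]]
    im=cv2.resize(im,None,fx=s,fy=s,interpolation=cv2.INTER_CUBIC); cv2.imwrite('pics/'+n+'.png',im)
def pts(f):
    K=f["K"];z=f["z_map"];v,u=np.mgrid[:z.shape[0],:z.shape[1]]
    P=np.stack([(u-K[0,2])/K[0,0]*z,(v-K[1,2])/K[1,1]*z,z],-1)
    T=f["world_from_camera"];return P@T[:3,:3].T+T[:3,3]
def ray(f,u,v,h):
    K=f["K"];T=f["world_from_camera"];d=T[:3,:3]@np.array([(u-K[0,2])/K[0,0],(v-K[1,2])/K[1,1],1]);o=T[:3,3]
    return o+d*(h-o[2])/d[2]
E
python3 - <<'E'
from h import *
import pickle
s=state();print(s);print(manip.grip_depth)
for n in("scene","side","wrist"):
    f=grab_frame(n);pickle.dump(f,open(n+'0.pkl','wb'));save(n+'0',f,None,1.5);print(n,f["K"],f.get("world_from_camera",f.get("hand_eye")))
E
```

```text
pics
{'time': 0.0, 'joint_pos': array([-1.29596956e+00,  5.33667204e-02,  1.61431337e+00,  2.99337343e-05,
        1.47600613e+00, -1.19000603e-01]), 'joint_vel': array([ 0.00026452, -0.00040594,  0.00070195,  0.00026023,  0.00016701,
       -0.00011692]), 'joint_efforts': array([ 1.62803288e-03, -3.93684518e+01, -3.70173132e+01, -7.60825259e-06,
        7.10872919e-03, -9.52325706e-06]), 'tool_pos': array([ 0.23966349, -0.57653846,  0.23004534]), 'tool_rot': array([-6.91650172e-04,  8.31781650e-01, -5.55101965e-01, -7.85868369e-04]), 'contact_force': array([ 0.49643226,  0.09171604, -0.13881586]), 'ft_torque': array([-0.02350127, -0.01289689, -0.04334218]), 'gripper_width': 1.0029629354920777}
0.0187
scene [[488.31477724   0.         256.41991036]
 [  0.         488.31477724 191.97866586]
 [  0.           0.           1.        ]] [[ 0.8582219   0.31473404 -0.40545981  1.19500101]
 [ 0.51317644 -0.51036326  0.69005746 -1.10257162]
 [ 0.01025278 -0.80029484 -0.59951901  1.0390678 ]
 [ 0.          0.          0.          1.        ]]
side [[357.49597464   0.         256.24358694]
 [  0.         357.49597464 189.92133588]
 [  0.           0.           1.        ]] [[-0.8777649  -0.27205772  0.39435184  0.10941678]
 [-0.47908531  0.49422077 -0.72541236  0.73591527]
 [ 0.00245717 -0.82566968 -0.5641485   0.68208876]
 [ 0.          0.          0.          1.        ]]
wrist [[297.31863964   0.         253.90415047]
 [  0.         297.31863964 185.06353572]
 [  0.           0.           1.        ]] [[ 9.99999978e-01 -2.05565650e-04  2.87551664e-05 -7.78954164e-04]
 [ 1.90887284e-04  9.65184462e-01  2.61570100e-01 -6.56819490e-02]
 [-8.15238675e-05 -2.61570089e-01  9.65184481e-01 -1.41708648e-01]
 [ 0.00000000e+00  0.00000000e+00  0.00000000e+00  1.00000000e+00]]
```

View pics/scene0.png

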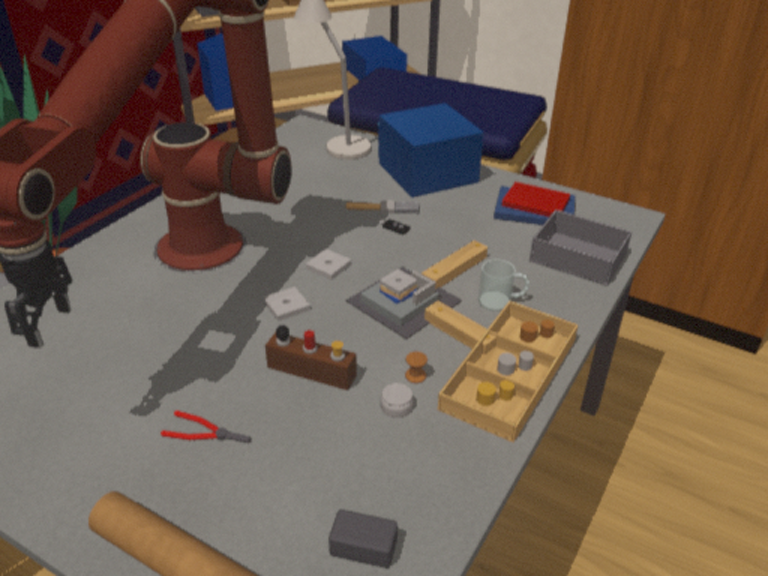

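View pics/side0.png

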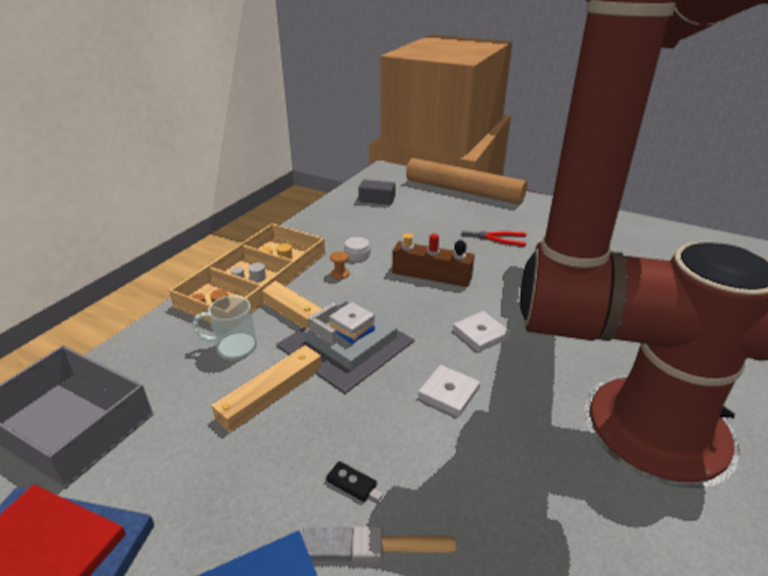

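View pics/wrist0.png

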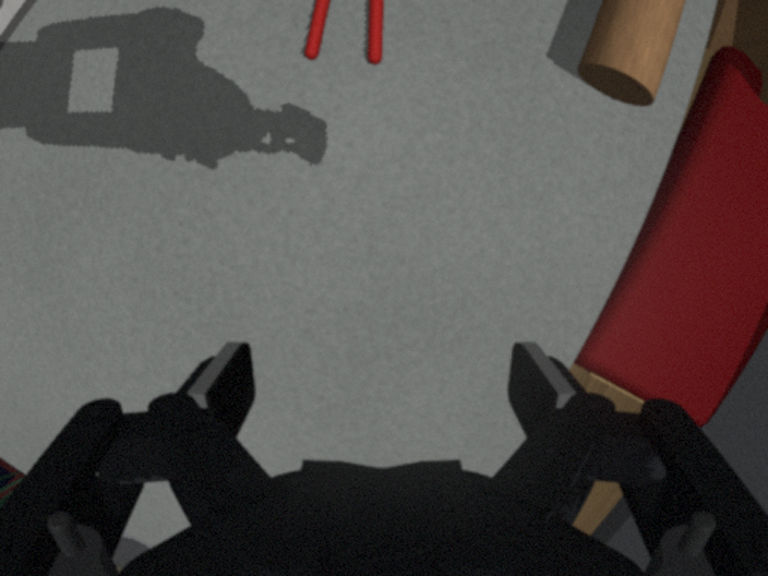

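The scene view (pixels of the 768x576 picture) shows these candidates:
- **Top plate:** the aluminium plate on the stack at (400,280), and larger loose plates at (328,262) and (287,301). I choose the stacked one because it's the smallest.
- **Pin:** the red handle in the block at (310,340). The black awl is at (283,333), the brass punch at (337,350), and the pliers' red handles at (195,425).

Next I'll check these in close crops and get coarse positions.

```bash
python3 - <<'E'
from h import *
import pickle
for n,c in(("scene",(165,150,345,270)),("side",(170,150,350,270))):
    f=pickle.load(open(n+'0.pkl','rb'));save(n+'0c',f,c,4.4)
    P=pts(f)
    # heights near candidate regions
    for lo,hi,nm in((.060,.072,'z66'),(.026,.0345,'z30'),):
        m=(P[...,2]>lo)&(P[...,2]<hi)&(P[...,0]>.35)&(P[...,0]<1)&(abs(P[...,1])<.5)
        nn,l,st,ce=cv2.connectedComponentsWithStats(m.astype(np.uint8))
        for i in range(1,nn):
            if st[i,4]>30: print(n,nm,st[i],P[l==i].mean(0).round(3))
    hsv=cv2.cvtColor(f["frame"],cv2.COLOR_RGB2HSV)
    m=((hsv[...,0]<6)|(hsv[...,0]>174))&(hsv[...,1]>170)&(P[...,2]>.05)&(P[...,2]<.13)&(P[...,0]>.3)
    nn,l,st,ce=cv2.connectedComponentsWithStats(m.astype(np.uint8))
    for i in range(1,nn):
        if st[i,4]>20: print(n,'red',st[i],P[l==i].mean(0).round(3))
E
```

```text
scene z66 [355 144  64  33 222] [0.842 0.399 0.066]
scene z66 [253 179  25  17 226] [0.548 0.058 0.066]
scene z66 [323 178  18   6  45] [0.722 0.209 0.066]
scene z66 [274 180  16  17  76] [0.595 0.087 0.063]
scene z66 [320 185  23   9  60] [0.743 0.156 0.066]
scene z66 [177 221  60  25 535] [ 0.516 -0.235  0.064]
scene z30 [294 164  31  16  91] [0.612 0.262 0.031]
scene z30 [360 168  47  17 101] [0.854 0.381 0.03 ]
scene z30 [290 177  13  12  36] [0.599 0.179 0.031]
scene z30 [241 188  52  25 374] [0.556 0.028 0.031]
scene z30 [320 194  21   8  40] [0.745 0.155 0.03 ]
scene z30 [283 203  38  25 139] [0.698 0.027 0.032]
scene z30 [335 204  34  17  92] [0.841 0.135 0.031]
scene z30 [347 214  11   9  33] [0.852 0.092 0.031]
scene z30 [312 223  58  18 129] [0.842 0.023 0.031]
scene z30 [178 236  57  18 118] [ 0.52 -0.25  0.03]
scene z30 [332 238  12   8  38] [ 0.852 -0.031  0.031]
scene z30 [311 243  26  11  52] [ 0.829 -0.078  0.03 ]
scene z30 [333 256  23   7  57] [ 0.898 -0.087  0.03 ]
scene z30 [318 260  13   6  31] [ 0.854 -0.133  0.031]
scene z30 [254 262  22  11  65] [ 0.718 -0.24
[... 512 characters left out ...]
[ 0.898 -0.167  0.03 ]
side z30 [183 161  34  28  75] [ 0.779 -0.087  0.03 ]
side z30 [230 162  17   7  44] [ 0.698 -0.207  0.03 ]
side z30 [144 165  49  14  98] [ 0.9   -0.055  0.03 ]
side z30 [271 176  43  10  89] [ 0.488 -0.212  0.03 ]
side z30 [119 180  53  15 116] [0.898 0.058 0.03 ]
side z30 [167 195  39  20  98] [0.718 0.062 0.03 ]
side z30 [114 197  25  11  54] [0.888 0.148 0.03 ]
side z30 [203 210  62  32 583] [0.522 0.083 0.031]
side z30 [143 222  28  12  68] [0.711 0.2   0.03 ]
side z30 [142 237  72  44 232] [0.585 0.265 0.031]
side z30 [  2 242  83  31 216] [0.91  0.425 0.03 ]
side z30 [ 56 267  44  37 144] [0.74  0.443 0.03 ]
side red [286 157   6  10  48] [ 0.508 -0.223  0.092]
```

View pics/scene0c.png

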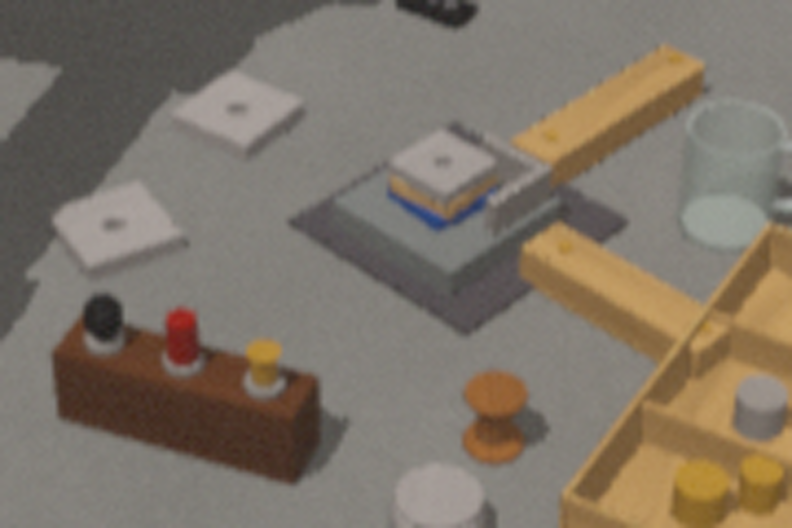

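View pics/side0c.png

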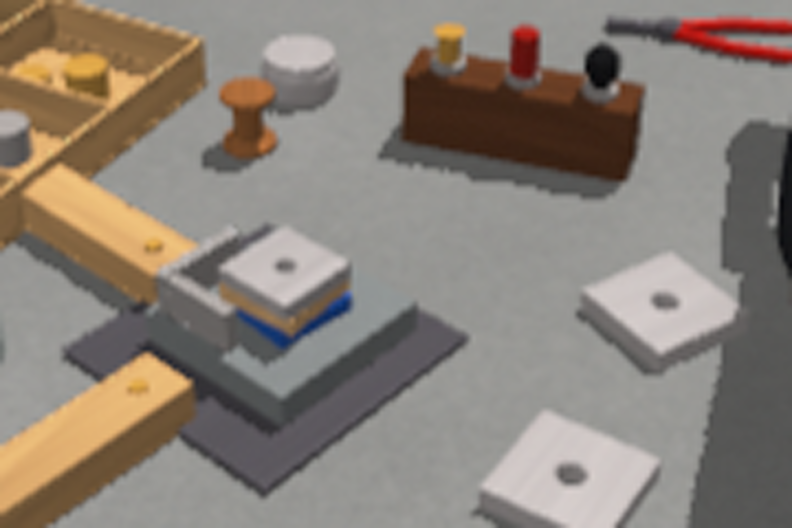

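```bash
python3 - <<'E'
from h import *
import pickle
f=pickle.load(open('scene0.pkl','rb'));g=pickle.load(open('side0.pkl','rb'))
S=lambda x,y,h:ray(f,165+x/4.4,150+y/4.4,h)[:2].round(4)
D=lambda x,y,h:ray(g,170+x/4.4,150+y/4.4,h)[:2].round(4)
print('collars scene',S(103,340,.065),S(182,358,.065),S(264,380,.065))
print('collars side',D(600,88,.065),D(524,77,.065),D(449,65,.065))
print('rail screws y: ',S(548,135,.034),S(675,58,.034),D(138,386,.034))
print('rail screws x: ',S(565,247,.034),S(710,328,.034),D(153,245,.034))
print('plate hole',S(442,161,.066),D(286,265,.066))
print('foot corners',S(290,222,.006),S(467,332,.006),S(626,220,.006),D(466,338,.006),D(264,492,.006),D(66,352,.006))
print('fence inner', S(490,227,.062))
E
```

```text
collars scene [ 0.4524 -0.2425] [ 0.5095 -0.2293] [ 0.5696 -0.2186]
collars side [ 0.4508 -0.2415] [ 0.508  -0.2285] [ 0.5664 -0.2171]
rail screws y:  [0.581  0.1733] [0.6203 0.3298] [0.5825 0.1734]
rail screws x:  [0.6596 0.0515] [0.7915 0.023 ] [0.6581 0.0514]
plate hole [0.5473 0.0595] [0.5439 0.0617]
foot corners [ 0.4465 -0.0015] [ 0.6295 -0.0435] [0.6698 0.1391] [0.4406 0.0062] [0.4835 0.189 ] [0.6637 0.1449]
fence inner [0.6162 0.0113]
```

The crops confirm the red pin in the middle of the block, near (0.509,-0.229). The pack's hole is near (0.546,0.061). Foot yaw is about -13° and block yaw about 11.5°. Next I'll move the wrist camera over the pack.

carry_out(
  moves=[
    [[0, 0, 0.9, -0.85, -0.53, 0, 1], [0, 0, 0.9, -0.85, -0.53, 0, 1], [0, 0, 0.9, -0.85, -0.53, 0, 1], [0, 0, 0.9, -0.85, -0.53, 0, 1], [0, 0, 0.9, -0.85, -0.53, 0, 1], [0, 0, 0.9, -0.85, -0.53, 0, 1], [0, 0, 0.9, -0.85, -0.53, 0, 1], [0, 0, 0.86, -0.85, -0.53, 0, 1]],
  ],
)

```text
time: 0.82
tool_pos: [0.374, -0.2897, 0.2312]
tool_rot: [-0.0, -0.619, 0.785, -0.0]
contact_force: [1.2, -0.6, 0.2]
gripper_width: 1.0
```

```bash
cat >> h.py <<'E'
def yaw(s=None):
    s=s or state();r=rot(s["tool_rot"]);return np.degrees(np.arctan2(r[1,0],r[0,0]))
def delta(target,s=None):
    s=s or state();r=rot(s["tool_rot"]);return (r.T@(np.array(target)-s["tool_pos"])/0.04).round(3)
def st():
    s=state();print('t',round(s["time"],2),'pos',s["tool_pos"].round(4),'yaw',yaw(s).round(2),'F',s["contact_force"].round(2),'w',round(s["gripper_width"],3),'zax',rot(s["tool_rot"])[:,2].round(4),'j',s["joint_pos"].round(2))
E
python3 -c "
from h import *
st();print(delta((.56,.06,.21)))"
```

```text
t 0.82 pos [ 0.374  -0.2897  0.2312] yaw -103.5 F [ 1.21 -0.56  0.2 ] w 1.0 zax [ 1.e-04 -2.e-04 -1.e+00] j [-0.82 -0.32  1.95 -0.    1.51  0.99]
[-9.585 -2.482  0.528]
```

carry_out(
  moves=[
    [[0, 0, 0, -0.96, -0.25, 0.06, 1], [0, 0, 0, -0.96, -0.25, 0.06, 1], [0, 0, 0, -0.96, -0.25, 0.06, 1], [0, 0, 0, -0.96, -0.25, 0.06, 1], [0, 0, 0, -0.96, -0.25, 0.06, 1], [0, 0, 0, -0.96, -0.25, 0.06, 1], [0, 0, 0, -0.96, -0.25, 0.06, 1], [0, 0, 0, -0.96, -0.25, 0.06, 1]],
  ],
)

```text
time: 1.48
tool_pos: [0.5223, -0.0088, 0.2118]
tool_rot: [-0.0, -0.621, 0.784, -0.0]
contact_force: [1.1, -1.3, -0.1]
gripper_width: 0.998
```

carry_out(
  moves=[
    [[0, 0, 0, -0.96, -0.25, 0.04, 1], [0, 0, 0, -0.3, 0, 0, 1], [0, 0, 0, 0, 0, 0, 1], [0, 0, 0, 0, 0, 0, 1]],
  ],
)

```text
time: 1.82
tool_pos: [0.5429, 0.0361, 0.2101]
tool_rot: [-0.001, -0.621, 0.783, 0.0]
contact_force: [0.1, -0.4, -0.0]
gripper_width: 1.004
```

```bash
python3 - <<'E'
from h import *
import pickle
st();s=state();f=grab_frame("wrist");f["s"]=s;pickle.dump(f,open('w1.pkl','wb'));save('w1',f,None,1.5)
E
```

```text
t 1.82 pos [0.5429 0.0361 0.2101] yaw -103.15 F [ 0.09 -0.45 -0.05] w 1.004 zax [-1.1e-03 -6.0e-04 -1.0e+00] j [-0.07 -0.13  1.82 -0.    1.45  1.73]
```

View pics/w1.png

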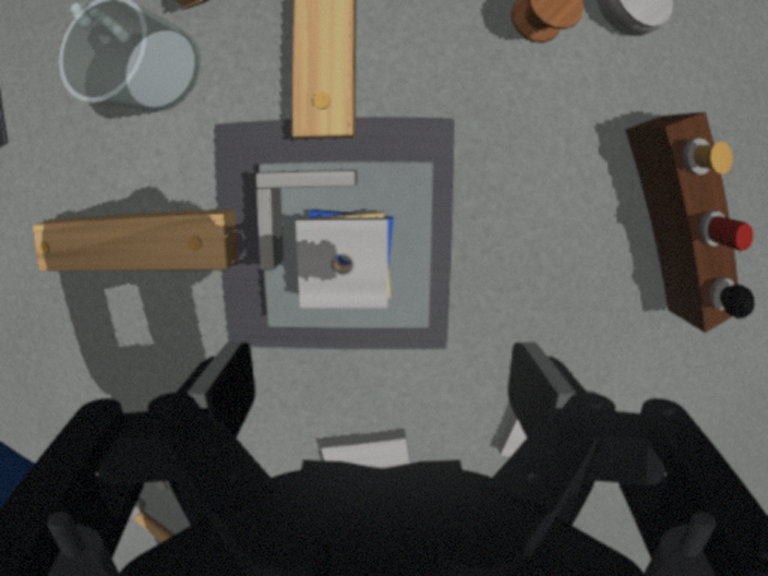

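```bash
cat >> h.py <<'E'
def wray(f,u,v,h):
    s=f["s"];K=f["K"];x=(u-K[0,2])/K[0,0];y=(v-K[1,2])/K[1,1];th=np.hypot(x,y)
    d=np.array([x/th*np.sin(th),y/th*np.sin(th),np.cos(th)]) if th>1e-9 else np.array([0,0,1.])
    r=rot(s["tool_rot"]);H=f["hand_eye"];o=r@H[:3,3]+s["tool_pos"];d=r@H[:3,:3]@d
    return (o+d*(h-o[2])/d[2])
E
python3 - <<'E'
from h import *
import pickle
f=pickle.load(open('w1.pkl','rb'));save('w1c',f,(140,70,310,240),3.5)
f2=dict(f);save('w1d',f,(400,65,510,225),3.5)
E
```

```text
(no output)
```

View pics/w1c.png

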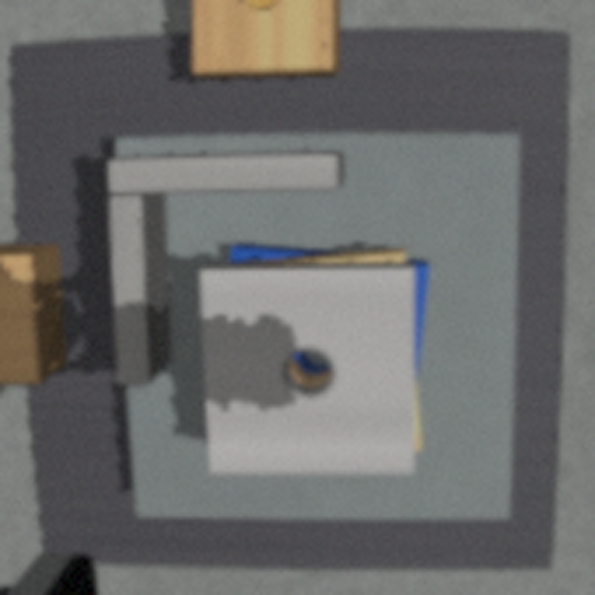

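View pics/w1d.png

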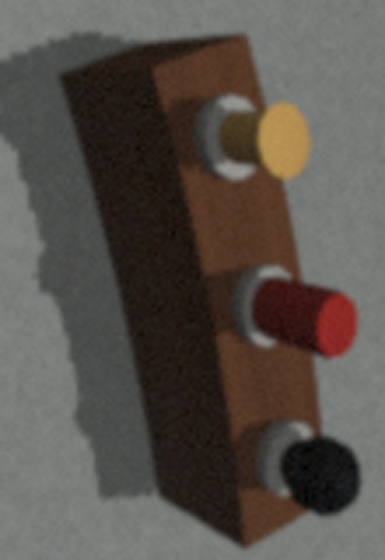

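```bash
python3 - <<'E'
from h import *
import pickle
f=pickle.load(open('w1.pkl','rb'))
C=lambda x,y,h:wray(f,140+x/3.5-.5+.5/3.5,70+y/3.5-.5+.5/3.5,h)[:2]
D=lambda x,y,h:wray(f,400+x/3.5-.36,65+y/3.5-.36,h)[:2]
foot=[C(*p,.006) for p in((12,45),(568,33),(551,568),(45,566))]
print('foot',np.round(foot,4),'c',np.mean(foot,0).round(4))
for a,b in((0,1),(1,2),(2,3),(3,0)):
    d=foot[b]-foot[a];print(np.linalg.norm(d).round(4),np.degrees(np.arctan2(d[1],d[0])).round(2))
TR,BR,BL=C(520,132,.03),C(511,518,.03),C(135,518,.03)
for a,b in((BR,TR),(BL,BR)):
    d=b-a;print('head',np.linalg.norm(d).round(4),np.degrees(np.arctan2(d[1],d[0])).round(2))
th=np.radians(-13.3);ex=np.array([np.cos(th),np.sin(th)]);ey=np.array([-ex[1],ex[0]])
L=lambda p:np.array([p@ex,p@ey]).round(4)
print('BR',L(BR),'TR',L(TR),'BL',L(BL));s=L(BR)+.08;print('socket local',s,'world',s[0]*ex+s[1]*ey)
print('socket x from TR',L(TR)[0]-.046)
print('fence x inner top',L(C(150,192,.062))-s,L(C(330,188,.062))-s,'outer',L(C(220,153,.062))-s)
print('fence y inner top',L(C(145,220,.062))-s,L(C(148,290,.062))-s,L(C(110,250,.062))-s)
print('plate3 corners',[ (L(C(*p,.066))-s).round(4) for p in((200,268),(412,268),(415,472),(209,473))])
print('hole3',L(C(310,370,.066))-s,C(310,370,.066))
print('plate1 (blue) TL,TR',[L(C(*p,.042))-s for p in((230,244),(428,262))],'ply TR',L(C(406,249,.054))-s, L(C(423,450,.054))-s)
print('pin top',D(338,323,.104),'collar',D(262,306,.066),'punch top',D(284,140,.098),'awl top',D(322,475,.106))
print('block top corners',[D(*p,.062) for p in((153,68),(246,35),(245,547))])
E
```

```text
foot [[ 0.6692  0.143 ]
 [ 0.6258 -0.0399]
 [ 0.442   0.0032]
 [ 0.4839  0.1879]] c [0.5552 0.0735]
0.188 -103.36
0.1888 166.8
0.1894 77.22
0.1907 -13.62
head 0.1259 -13.11
head 0.1268 -102.85
BR [0.4587 0.1231] TR [0.5846 0.1235] BL [0.4577 0.2499]
socket local [0.5387 0.2031] world [0.57097456 0.07372484]
socket x from TR 0.5386
fence x inner top [0.0298 0.0278] [ 0.03   -0.0233] outer [0.0403 0.0074]
fence y inner top [0.0219 0.0296] [0.0017 0.0295] [0.0135 0.0403]
plate3 corners [array([0.0083, 0.0132]), array([ 0.008 , -0.0461]), array([-0.0514, -0.0473]), array([-0.052 ,  0.0132])]
hole3 [-0.021  -0.0174] [0.5465067  0.06165089]
plate1 (blue) TL,TR [array([0.0123, 0.0084]), array([ 0.0066, -0.0512])] ply TR [ 0.0119 -0.0445] [-0.0485 -0.0498]
pin top [ 0.51171933 -0.22836685] collar [ 0.51071522 -0.22650747] punch top [ 0.57032089 -0.21412242] awl top [ 0.46327891 -0.21959718]
block top corners [array([ 0.59499986, -0.1913553 ]), array([ 0.60230338, -0.2356977 ]), array([ 0.41929959, -0.22185651])]
```

The wrist view shows foot, head and fences agreeing within 1 mm of the sizes given. The socket is at (0.571,0.0737), yaw -13.2°. Plate 3 has 22 mm to go to the +x fence and 17 mm to the +y fence. I'll go behind the pack on the -x side, with the fingers about 30 mm apart as a wide pusher.

carry_out(
  moves=[
    [[0, 0, 0, -0.32, 0.74, 0.5, -0.3], [0, 0, 0, -0.31, 0.74, 0.8, -0.3], [0, 0, 0, 0, 0, 0.8, -0.3], [0, 0, 0, 0, 0, 0, -0.3], [0, 0, 0, 0, 0, 0, -0.3], [0, 0, 0, 0, 0, 0, -0.3]],
  ],
)

```text
time: 2.37
tool_pos: [0.4948, 0.0713, 0.1311]
tool_rot: [0.001, -0.62, 0.784, -0.001]
contact_force: [0.7, 0.3, 0.7]
gripper_width: 0.349
```

```bash
python3 - <<'E'
from h import *
import pickle
st();print(delta((.491,.074,.033)))
s=state();f=grab_frame("wrist");f["s"]=s;pickle.dump(f,open('w2.pkl','wb'));save('w2',f,None,1.5)
E
```

```text
t 2.37 pos [0.4948 0.0713 0.1311] yaw -103.34 F [0.72 0.32 0.68] w 0.349 zax [ 2.7e-03 -3.0e-04 -1.0e+00] j [-0.01 -0.17  2.   -0.    1.31  1.8 ]
[-0.043  0.115  2.452]
```

View pics/w2.png

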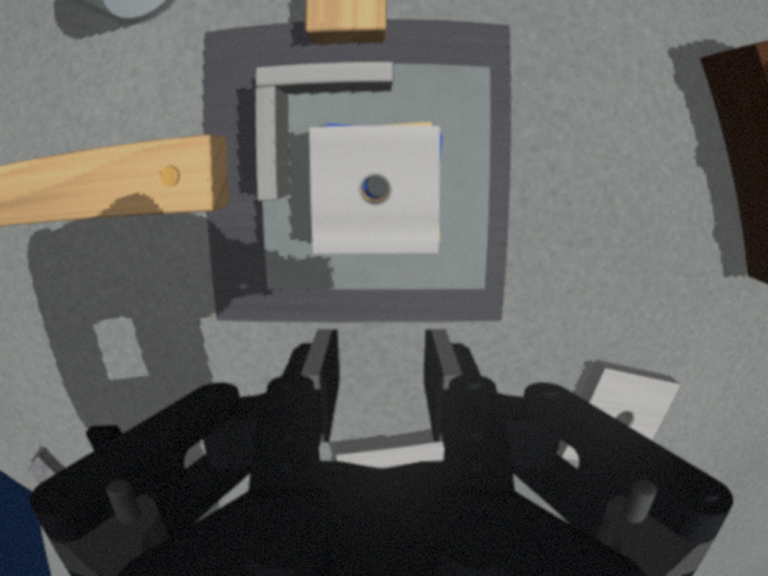

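carry_out(
  moves=[
    [[0, 0, 0, -0.04, 0.11, 0.6, -0.3], [0, 0, 0, 0, 0, 0.7, -0.3], [0, 0, 0, 0, 0, 0.6, -0.3], [0, 0, 0, 0, 0, 0.35, -0.3], [0, 0, 0, 0, 0, 0.2, -0.3], [0, 0, 0, 0, 0, 0, -0.3]],
  ],
)

```text
time: 2.92
tool_pos: [0.49, 0.0745, 0.031]
tool_rot: [-0.0, -0.621, 0.784, 0.0]
contact_force: [0.5, -0.3, 0.1]
gripper_width: 0.35
```

```bash
cat >> h.py <<'E'
SOC=np.array([.571,.0737]);_t=np.radians(-13.2);EX=np.array([np.cos(_t),np.sin(_t)]);EY=np.array([-EX[1],EX[0]])
def loc(p): p=np.array(p)[:2]-SOC;return np.array([p@EX,p@EY]).round(4)
def sl(): s=state();st();print('local',loc(s["tool_pos"]),'Floc',loc(s["contact_force"][:2]+SOC))
E
python3 -c "
from h import *
sl()"
```

```text
t 2.92 pos [0.49   0.0745 0.031 ] yaw -103.28 F [ 0.53 -0.27  0.06] w 0.35 zax [-6.e-04 -1.e-04 -1.e+00] j [ 0.   -0.04  2.06 -0.    1.12  1.8 ]
local [-0.079  -0.0177] Floc [ 0.5732 -0.1386]
```

carry_out(
  moves=[
    [[0, 0, 0, 0, -0.08, -0.04, -0.3], [0, 0, 0, 0, -0.06, 0, -0.3], [0, 0, 0, 0, -0.04, 0, -0.3], [0, 0, 0, 0, -0.03, 0, -0.3], [0, 0, 0, 0, -0.03, 0, -0.3], [0, 0, 0, 0, -0.03, 0, -0.3], [0, 0, 0, 0, -0.03, 0, -0.3], [0, 0, 0, 0, -0.03, 0, -0.3]],
  ],
)

```text
time: 3.58
tool_pos: [0.5025, 0.072, 0.0327]
tool_rot: [-0.0, -0.621, 0.784, 0.0]
contact_force: [-0.4, 0.5, -0.2]
gripper_width: 0.35
```

carry_out(
  moves=[
    [[0, 0, 0, 0, -0.03, 0, -0.3], [0, 0, 0, 0, -0.03, 0, -0.3], [0, 0, 0, 0, -0.03, 0, -0.3], [0, 0, 0, 0, -0.03, 0, -0.3], [0, 0, 0, 0, -0.03, 0, -0.3], [0, 0, 0, 0, -0.03, 0, -0.3], [0, 0, 0, 0, -0.03, 0, -0.3], [0, 0, 0, 0, -0.03, 0, -0.3]],
  ],
)

```text
time: 4.25
tool_pos: [0.5117, 0.0698, 0.0326]
tool_rot: [-0.0, -0.621, 0.784, 0.0]
contact_force: [-2.3, 0.7, 0.7]
gripper_width: 0.352
```

```bash
python3 - <<'E'
from h import *
import pickle
sl()
s=state();f=grab_frame("wrist");f["s"]=s;pickle.dump(f,open('w3.pkl','wb'));save('w3',f,None,1.5)
E
```

```text
t 4.25 pos [0.5117 0.0698 0.0326] yaw -103.24 F [-2.31  0.74  0.75] w 0.352 zax [-2.e-04  0.e+00 -1.e+00] j [-0.01  0.01  2.01  0.    1.12  1.79]
local [-0.0568 -0.0173] Floc [-2.4171  0.1936]
```

View pics/w3.png

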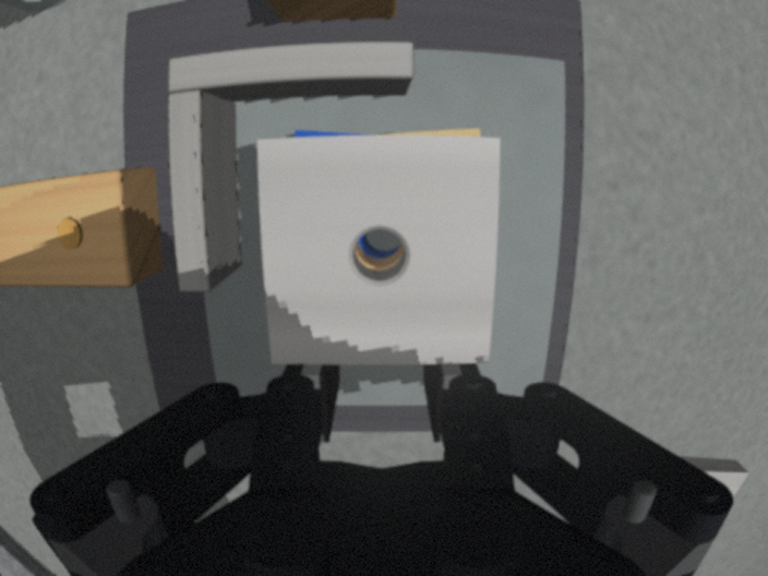

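carry_out(
  moves=[
    [[0, 0, 0, 0, -0.03, 0, -0.3], [0, 0, 0, 0, -0.03, 0, -0.3], [0, 0, 0, 0, -0.03, 0, -0.3], [0, 0, 0, 0, -0.03, 0, -0.3], [0, 0, 0, 0, -0.03, 0, -0.3], [0, 0, 0, 0, -0.03, 0, -0.3], [0, 0, 0, 0, -0.03, 0, -0.3], [0, 0, 0, 0, -0.02, 0, -0.3]],
  ],
)

```text
time: 4.97
tool_pos: [0.5209, 0.0676, 0.0327]
tool_rot: [0.0, -0.621, 0.784, -0.0]
contact_force: [-0.9, -0.1, -0.7]
gripper_width: 0.351
```

carry_out(
  moves=[
    [[0, 0, 0, 0, -0.02, 0, -0.3], [0, 0, 0, 0, -0.02, 0, -0.3], [0, 0, 0, 0, -0.02, 0, -0.3], [0, 0, 0, 0, -0.015, 0, -0.3]],
  ],
)

```text
time: 5.3
tool_pos: [0.5231, 0.067, 0.0326]
tool_rot: [-0.001, -0.621, 0.784, 0.001]
contact_force: [-5.2, 0.7, 2.1]
gripper_width: 0.349
```

```bash
python3 -c "
from h import *
sl()
f=grab_frame('wrist');save('w4',f,None,1.5)"
```

```text
t 5.3 pos [0.5231 0.067  0.0326] yaw -103.24 F [-5.23  0.73  2.15] w 0.349 zax [-1.8e-03  1.0e-04 -1.0e+00] j [-0.01  0.04  1.99  0.    1.12  1.79]
local [-0.0451 -0.0175] Floc [-5.2564 -0.4794]
```

View pics/w4.png

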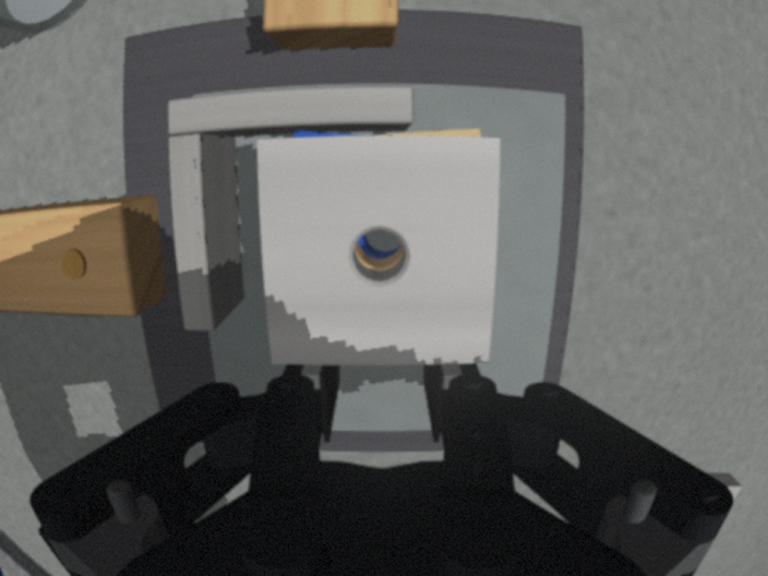

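carry_out(
  moves=[
    [[0, 0, 0, 0, -0.015, 0, -0.3], [0, 0, 0, 0, -0.015, 0, -0.3], [0, 0, 0, 0, -0.015, 0, -0.3]],
  ],
)

```text
time: 5.6
tool_pos: [0.5236, 0.0667, 0.0324]
tool_rot: [-0.002, -0.621, 0.784, 0.002]
contact_force: [-10.1, -0.2, 5.8]
gripper_width: 0.35
```

carry_out(
  moves=[
    [[0, 0, 0, 0, -0.015, 0, -0.3], [0, 0, 0, 0, -0.015, 0, -0.3], [0, 0, 0, 0, 0, 0, -0.3]],
  ],
)

```text
time: 5.85
tool_pos: [0.5242, 0.0662, 0.0322]
tool_rot: [-0.003, -0.621, 0.784, 0.002]
contact_force: [-10.9, -0.2, 5.2]
gripper_width: 0.351
```

```bash
python3 -c "
from h import *
sl()
f=grab_frame('wrist');save('w5',f,None,1.5)"
```

```text
t 5.85 pos [0.5242 0.0662 0.0322] yaw -103.24 F [-10.85  -0.17   5.21] w 0.351 zax [-6.5e-03 -4.0e-04 -1.0e+00] j [-0.01  0.04  1.98 -0.    1.13  1.79]
local [-0.0439 -0.018 ] Floc [-10.5252  -2.6414]
```

View pics/w5.png

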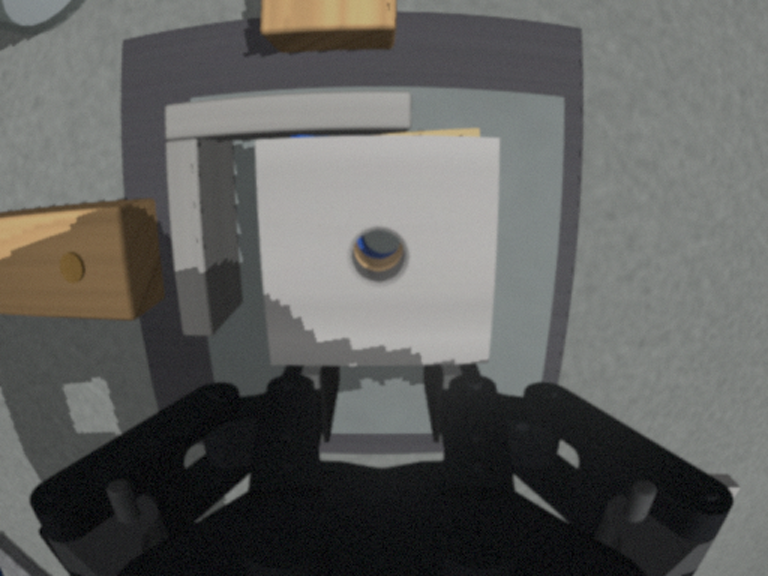

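carry_out(
  moves=[
    [[0, 0, 0, 0, 0.15, 0, -0.3], [0, 0, 0, 0, 0.3, 0, -0.3], [0, 0, 0, 0, 0.1, -0.7, -0.3], [0, 0, -1, 0, 0, -0.8, -0.3], [0, 0, -1, 0, 0, -0.8, -0.3], [0, 0, -1, 0, 0, -0.3, -0.3], [0, 0, -1, 0, 0, 0, -0.3], [0, 0, -1, 0, 0, 0, -0.3]],
  ],
)

```text
time: 6.57
tool_pos: [0.5073, 0.0714, 0.1395]
tool_rot: [-0.002, 0.777, -0.629, 0.003]
contact_force: [-1.4, 0.8, -0.3]
gripper_width: 0.351
```

carry_out(
  moves=[
    [[0, 0, -1, 0, 0, 0, -0.3], [0, 0, -1, 0, 0, 0, -0.3], [0, 0, -1, 0, 0, 0, -0.3], [0, 0, -1, 0, 0, 0, -0.3], [0, 0, -1, 0, 0, 0, -0.3], [0, 0, -1, 0, 0, 0, -0.3], [0, 0, -1, 0, 0, 0, -0.3], [0, 0, -1, 0, 0, 0, -0.3]],
  ],
)

```text
time: 7.23
tool_pos: [0.5061, 0.0713, 0.1373]
tool_rot: [-0.0, 0.946, -0.325, 0.002]
contact_force: [-0.8, -0.4, -0.5]
gripper_width: 0.354
```

carry_out(
  moves=[
    [[0, 0, -1, 0, 0, 0, -0.3], [0, 0, -1, 0, 0, 0, -0.3], [0, 0, -1, 0, 0, 0, -0.3], [0, 0, -1, 0, 0, 0, -0.3], [0, 0, -1, 0, 0, 0, -0.3], [0, 0, 0, 0, 0, 0, -0.3]],
  ],
)

```text
time: 7.73
tool_pos: [0.506, 0.0713, 0.1373]
tool_rot: [-0.0, 0.993, -0.115, 0.001]
contact_force: [0.0, 0.2, 0.3]
gripper_width: 0.35
```

```bash
python3 - <<'E'
from h import *
import pickle
sl()
t=SOC-.003*EX-.072*EY;print(delta((*t,.1)),delta((*t,.0327)))
s=state();f=grab_frame("wrist");f["s"]=s;pickle.dump(f,open('w6.pkl','wb'));save('w6',f,None,1.5)
E
```

```text
t 7.73 pos [0.506  0.0713 0.1373] yaw -13.16 F [0.02 0.21 0.28] w 0.35 zax [ 2.8e-03 -1.0e-04 -1.0e+00] j [-0.01 -0.15  1.97 -0.    1.32  0.22]
local [-0.0628 -0.0172] Floc [-0.0258  0.2054]
[1.491 1.372 0.935] [1.486 1.373 2.618]
```

View pics/w6.png

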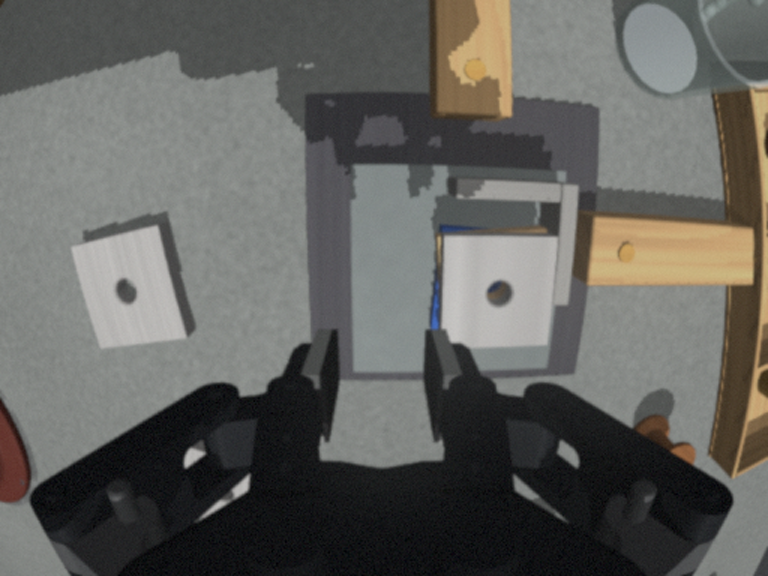

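carry_out(
  moves=[
    [[0, 0, 0, 0.5, 0.46, 0, -0.3], [0, 0, 0, 0.5, 0.46, 0, -0.3], [0, 0, 0, 0.49, 0.45, 0.1, -0.3], [0, 0, 0, 0, 0, 0.7, -0.3], [0, 0, 0, 0, 0, 0.8, -0.3], [0, 0, 0, 0, 0, 0.6, -0.3], [0, 0, 0, 0, 0, 0.3, -0.3], [0, 0, 0, 0, 0, 0.11, -0.3]],
  ],
)

```text
time: 8.45
tool_pos: [0.5489, 0.0045, 0.0297]
tool_rot: [-0.0, 0.993, -0.116, -0.002]
contact_force: [0.6, -0.2, -0.0]
gripper_width: 0.349
```

```bash
python3 -c "
from h import *
sl()"
```

```text
t 8.45 pos [0.5489 0.0045 0.0297] yaw -13.32 F [ 0.62 -0.22 -0.  ] w 0.349 zax [-3.9e-03  5.0e-04 -1.0e+00] j [-0.13  0.09  1.93 -0.    1.12  0.11]
local [-0.0057 -0.0724] Floc [ 0.6529 -0.069 ]
```

carry_out(
  moves=[
    [[0, 0, 0, 0.05, 0, -0.07, -0.3], [0, 0, 0, 0, -0.05, 0, -0.3], [0, 0, 0, 0, -0.05, 0, -0.3], [0, 0, 0, 0, -0.03, 0, -0.3], [0, 0, 0, 0, -0.03, 0, -0.3], [0, 0, 0, 0, -0.03, 0, -0.3], [0, 0, 0, 0, -0.03, 0, -0.3], [0, 0, 0, 0, -0.03, 0, -0.3]],
  ],
)

```text
time: 9.12
tool_pos: [0.5549, 0.0138, 0.0352]
tool_rot: [-0.0, 0.993, -0.115, 0.0]
contact_force: [0.4, 0.7, -0.0]
gripper_width: 0.353
```

carry_out(
  moves=[
    [[0, 0, 0, 0, -0.03, 0, -0.3], [0, 0, 0, 0, -0.03, 0, -0.3], [0, 0, 0, 0, -0.03, 0, -0.3], [0, 0, 0, 0, -0.03, 0, -0.3], [0, 0, 0, 0, -0.03, 0, -0.3], [0, 0, 0, 0, -0.03, 0, -0.3], [0, 0, 0, 0, -0.03, 0, -0.3], [0, 0, 0, 0, -0.02, 0, -0.3]],
  ],
)

```text
time: 9.78
tool_pos: [0.5568, 0.0225, 0.0351]
tool_rot: [0.0, 0.993, -0.115, -0.0]
contact_force: [-1.6, -3.5, 1.7]
gripper_width: 0.346
```

```bash
python3 -c "
from h import *
sl()
f=grab_frame('wrist');save('w7',f,None,1.5)"
```

```text
t 9.78 pos [0.5568 0.0225 0.0351] yaw -13.23 F [-1.62 -3.46  1.65] w 0.346 zax [-4.e-04 -4.e-04 -1.e+00] j [-0.09  0.1   1.91 -0.    1.13  0.14]
local [-0.0021 -0.053 ] Floc [-0.7836 -3.7427]
```

View pics/w7.png

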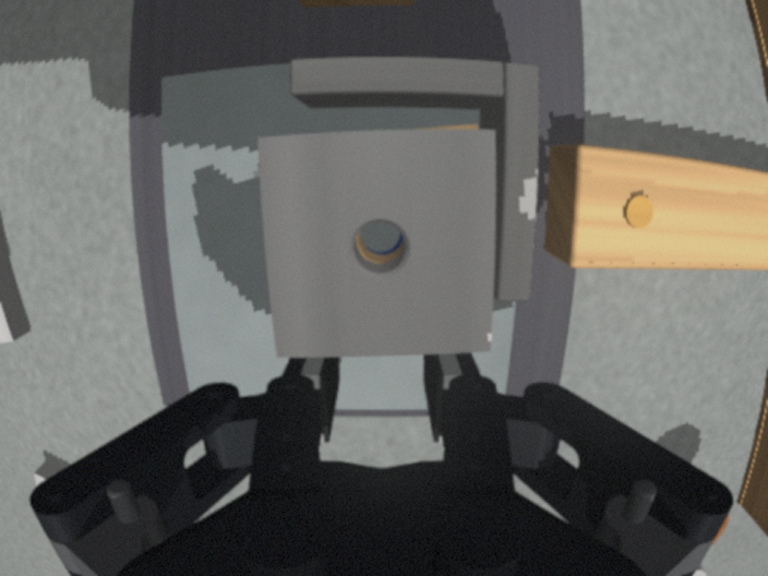

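carry_out(
  moves=[
    [[0, 0, 0, 0, -0.03, 0.01, -0.3], [0, 0, 0, 0, -0.03, 0.01, -0.3], [0, 0, 0, 0, -0.03, 0.01, -0.3], [0, 0, 0, 0, -0.03, 0, -0.3], [0, 0, 0, 0, -0.025, 0, -0.3], [0, 0, 0, 0, -0.025, 0, -0.3], [0, 0, 0, 0, -0.02, 0, -0.3], [0, 0, 0, 0, -0.02, 0, -0.3]],
  ],
)

```text
time: 10.5
tool_pos: [0.5586, 0.0302, 0.0339]
tool_rot: [0.001, 0.993, -0.115, -0.0]
contact_force: [-2.5, -6.2, 2.9]
gripper_width: 0.349
```

carry_out(
  moves=[
    [[0, 0, 0, 0, -0.015, 0, -0.3], [0, 0, 0, 0, -0.015, 0, -0.3], [0, 0, 0, 0, -0.015, 0, -0.3], [0, 0, 0, 0, -0.015, 0, -0.3]],
  ],
)

```text
time: 10.83
tool_pos: [0.559, 0.0322, 0.0339]
tool_rot: [0.001, 0.993, -0.115, -0.001]
contact_force: [-2.5, -6.2, 3.0]
gripper_width: 0.348
```

```bash
python3 -c "
from h import *
sl()
f=grab_frame('wrist');save('w8',f,None,1.5)"
```

```text
t 10.83 pos [0.559  0.0322 0.0339] yaw -13.22 F [-2.47 -6.24  2.99] w 0.348 zax [-0.0013 -0.002  -1.    ] j [-0.07  0.11  1.91 -0.    1.13  0.16]
local [-0.0022 -0.0432] Floc [-0.9829 -6.6391]
```

View pics/w8.png

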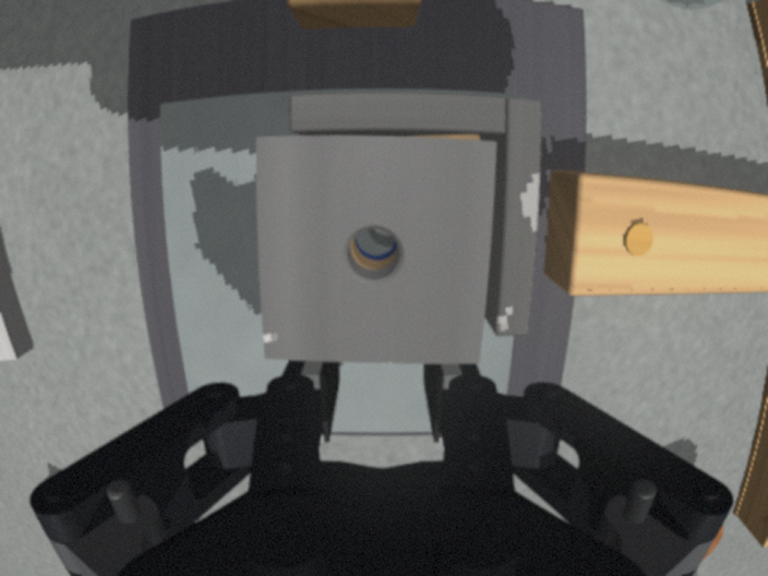

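carry_out(
  moves=[
    [[0, 0, 0, 0, -0.015, 0, -0.3], [0, 0, 0, 0, -0.015, 0, -0.3], [0, 0, 0, 0, -0.015, 0, -0.3], [0, 0, 0, 0, -0.015, 0, -0.3]],
  ],
)

```text
time: 11.22
tool_pos: [0.5591, 0.0333, 0.0339]
tool_rot: [0.003, 0.993, -0.115, -0.001]
contact_force: [-5.5, -13.5, 5.9]
gripper_width: 0.353
```

carry_out(
  moves=[
    [[0, 0, 0, 0, -0.015, 0, -0.3], [0, 0, 0, 0, -0.015, 0, -0.3], [0, 0, 0, 0, -0.015, 0, -0.3]],
  ],
)

```text
time: 11.47
tool_pos: [0.5591, 0.0334, 0.0339]
tool_rot: [0.004, 0.993, -0.115, -0.002]
contact_force: [-7.1, -19.2, 7.0]
gripper_width: 0.352
```

```bash
python3 -c "
from h import *
sl()"
```

```text
t 11.47 pos [0.5591 0.0334 0.0339] yaw -13.16 F [ -7.14 -19.17   6.98] w 0.352 zax [-0.0041 -0.0081 -1.    ] j [-0.07  0.11  1.9  -0.01  1.13  0.16]
local [-0.0024 -0.0419] Floc [ -2.5774 -20.2934]
```

Home in y, with contact at about 20 N. I'll back off and repeat the +x push, now over the full fence.

carry_out(
  moves=[
    [[0, 0, 0, 0, 0.15, 0, -0.3], [0, 0, 0, 0, 0.3, 0, -0.3], [0, 0, 0, 0, 0.1, -0.7, -0.3], [0, 0, 1, 0, 0, -0.8, -0.3], [0, 0, 1, 0, 0, -0.8, -0.3], [0, 0, 1, 0, 0, -0.2, -0.3], [0, 0, 1, 0, 0, 0, -0.3], [0, 0, 1, 0, 0, 0, -0.3]],
  ],
)

```text
time: 12.13
tool_pos: [0.5561, 0.0159, 0.1353]
tool_rot: [-0.001, 0.944, -0.33, 0.001]
contact_force: [-0.4, 0.2, -1.1]
gripper_width: 0.349
```

carry_out(
  moves=[
    [[0, 0, 1, 0, 0, 0, -0.3], [0, 0, 1, 0, 0, 0, -0.3], [0, 0, 1, 0, 0, 0, -0.3], [0, 0, 1, 0, 0, 0, -0.3], [0, 0, 1, 0, 0, 0, -0.3], [0, 0, 1, 0, 0, 0, -0.3], [0, 0, 1, 0, 0, 0, -0.3], [0, 0, 1, 0, 0, 0, -0.3]],
  ],
)

```text
time: 12.8
tool_pos: [0.5551, 0.0161, 0.1334]
tool_rot: [-0.001, 0.774, -0.633, -0.001]
contact_force: [-0.2, 0.1, 0.3]
gripper_width: 0.352
```

carry_out(
  moves=[
    [[0, 0, 1, 0, 0, 0, -0.3], [0, 0, 1, 0, 0, 0, -0.3], [0, 0, 1, 0, 0, 0, -0.3], [0, 0, 1, 0, 0, 0, -0.3], [0, 0, 1, 0, 0, 0, -0.3], [0, 0, 0, 0, 0, 0, -0.3]],
  ],
)

```text
time: 13.3
tool_pos: [0.5551, 0.016, 0.1335]
tool_rot: [0.0, -0.62, 0.784, 0.001]
contact_force: [-0.0, 0.1, -0.2]
gripper_width: 0.351
```

```bash
python3 - <<'E'
from h import *
import pickle
sl()
t=SOC-.06*EX-.003*EY;print(delta((*t,.0335)))
s=state();f=grab_frame("wrist");f["s"]=s;pickle.dump(f,open('w9.pkl','wb'));save('w9',f,None,1.5)
E
```

```text
t 13.3 pos [0.5551 0.016  0.1335] yaw -103.31 F [-0.    0.14 -0.22] w 0.351 zax [-2.0e-04  1.3e-03 -1.0e+00] j [-0.11 -0.03  1.87  0.    1.31  1.7 ]
local [-0.0023 -0.0598] Floc [-0.0347  0.1354]
[-1.414  1.444  2.501]
```

View pics/w9.png

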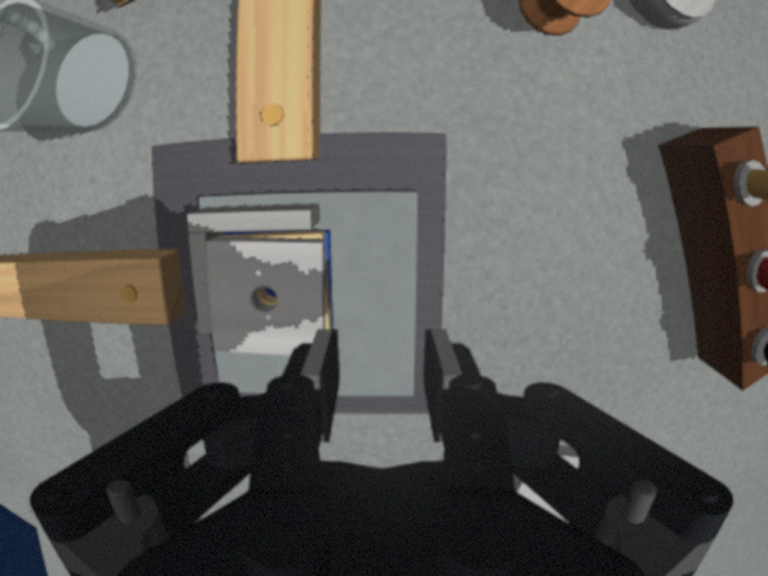

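carry_out(
  moves=[
    [[0, 0, 0, -0.47, 0.51, 0, -0.3], [0, 0, 0, -0.47, 0.51, 0, -0.3], [0, 0, 0, -0.47, 0.51, 0.1, -0.3], [0, 0, 0, 0, 0, 0.6, -0.3], [0, 0, 0, 0, 0, 0.8, -0.3], [0, 0, 0, 0, 0, 0.6, -0.3], [0, 0, 0, 0, 0, 0.3, -0.3], [0, 0, 0, 0, 0, 0.05, -0.3]],
  ],
)

```text
time: 14.02
tool_pos: [0.5062, 0.0847, 0.0328]
tool_rot: [-0.002, -0.621, 0.783, 0.002]
contact_force: [-0.5, 0.3, -0.9]
gripper_width: 0.35
```

```bash
python3 -c "
from h import *
sl()"
```

```text
t 14.02 pos [0.5062 0.0847 0.0328] yaw -103.16 F [-0.53  0.25 -0.88] w 0.35 zax [-5.9e-03  3.0e-04 -1.0e+00] j [0.02 0.01 2.02 0.   1.13 1.82]
local [-0.0656 -0.0041] Floc [-0.5742  0.1227]
```

carry_out(
  moves=[
    [[0, 0, 0, 0, -0.04, 0, -0.3], [0, 0, 0, 0, -0.08, 0, -0.3], [0, 0, 0, 0, -0.08, 0, -0.3], [0, 0, 0, 0, -0.05, 0, -0.3], [0, 0, 0, 0, -0.03, 0, -0.3], [0, 0, 0, 0, -0.03, 0, -0.3], [0, 0, 0, 0, -0.03, 0, -0.3], [0, 0, 0, 0, -0.03, 0, -0.3]],
  ],
)

```text
time: 14.68
tool_pos: [0.5232, 0.0813, 0.036]
tool_rot: [0.0, -0.621, 0.784, -0.0]
contact_force: [0.1, -0.6, -0.5]
gripper_width: 0.349
```

carry_out(
  moves=[
    [[0, 0, 0, 0, -0.02, 0, -0.3], [0, 0, 0, 0, -0.02, 0, -0.3], [0, 0, 0, 0, -0.02, 0, -0.3], [0, 0, 0, 0, -0.02, 0, -0.3], [0, 0, 0, 0, -0.02, 0, -0.3], [0, 0, 0, 0, -0.015, 0, -0.3]],
  ],
)

```text
time: 15.18
tool_pos: [0.527, 0.0803, 0.0357]
tool_rot: [-0.001, -0.621, 0.784, 0.001]
contact_force: [-2.6, -0.3, 1.9]
gripper_width: 0.348
```

carry_out(
  moves=[
    [[0, 0, 0, 0, -0.015, 0, -0.3], [0, 0, 0, 0, -0.015, 0, -0.3], [0, 0, 0, 0, -0.015, 0, -0.3], [0, 0, 0, 0, -0.015, 0, -0.3]],
  ],
)

```text
time: 15.52
tool_pos: [0.5292, 0.0798, 0.0357]
tool_rot: [-0.001, -0.621, 0.784, 0.001]
contact_force: [-5.4, 2.1, 4.4]
gripper_width: 0.352
```

```bash
python3 -c "
from h import *
sl()"
```

```text
t 15.52 pos [0.5292 0.0798 0.0357] yaw -103.24 F [-5.43  2.14  4.44] w 0.352 zax [-2.1e-03  3.0e-04 -1.0e+00] j [0.01 0.05 1.97 0.   1.13 1.81]
local [-0.0421 -0.0036] Floc [-5.7728  0.8442]
```

carry_out(
  moves=[
    [[0, 0, 0, 0, -0.015, 0, -0.3], [0, 0, 0, 0, -0.015, 0, -0.3], [0, 0, 0, 0, -0.015, 0, -0.3]],
  ],
)

```text
time: 15.77
tool_pos: [0.5294, 0.0799, 0.0356]
tool_rot: [-0.002, -0.621, 0.784, 0.002]
contact_force: [-12.1, 2.6, 8.2]
gripper_width: 0.349
```

```bash
python3 -c "
from h import *
sl()
f=grab_frame('wrist');save('w10',f,None,1.5)"
```

```text
t 15.77 pos [0.5294 0.0799 0.0356] yaw -103.23 F [-12.05   2.59   8.23] w 0.349 zax [-0.0064  0.0011 -1.    ] j [0.01 0.05 1.96 0.   1.13 1.81]
local [-0.0419 -0.0035] Floc [-12.327   -0.2311]
```

View pics/w10.png

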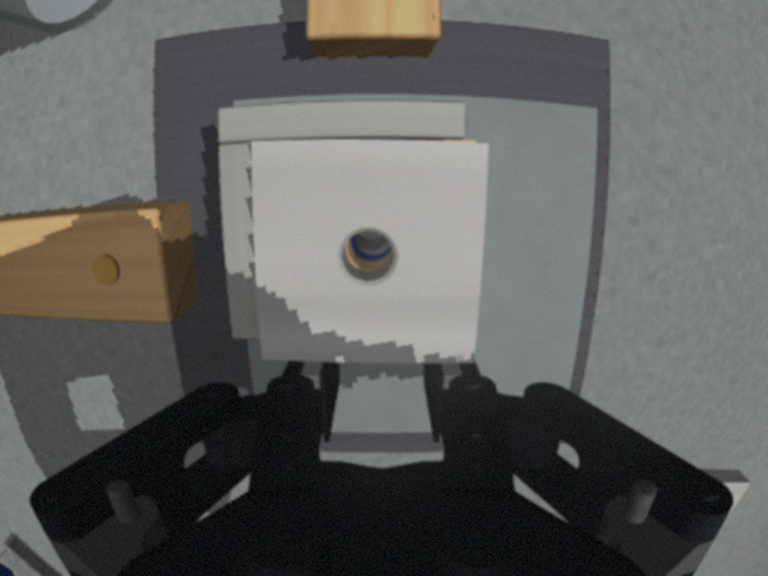

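carry_out(
  moves=[
    [[0, 0, 0, 0, -0.015, 0, -0.3], [0, 0, 0, 0, -0.01, 0, -0.3], [0, 0, 0, 0, 0, 0, -0.3]],
  ],
)

```text
time: 16.07
tool_pos: [0.5296, 0.08, 0.0355]
tool_rot: [-0.003, -0.621, 0.784, 0.003]
contact_force: [-13.5, 4.1, 9.0]
gripper_width: 0.348
```

carry_out(
  moves=[
    [[0, 0, 0, 0, 0.15, 0, -0.3], [0, 0, 0, 0, 0.3, 0, -0.3], [0, 0, 0, 0, 0.1, -0.7, -0.3], [0, 0, 0, -0.1, -0.2, -0.8, -0.3], [0, 0, 0, 0, -0.4, -0.8, -0.3], [0, 0, 0, 0, -0.4, -0.3, -0.3], [0, 0, 0, 0, 0, 0, -0.3], [0, 0, 0, 0, 0, 0, -0.3]],
  ],
)

```text
time: 16.73
tool_pos: [0.5522, 0.0787, 0.1408]
tool_rot: [0.001, -0.621, 0.784, -0.001]
contact_force: [-0.2, 0.4, 0.0]
gripper_width: 0.35
```

```bash
python3 - <<'E'
from h import *
import pickle
sl()
s=state();f=grab_frame("wrist");f["s"]=s;pickle.dump(f,open('w11.pkl','wb'));save('w11',f,(130,30,360,230),3.4)
E
```

```text
t 16.73 pos [0.5522 0.0787 0.1408] yaw -103.27 F [-0.22  0.41  0.02] w 0.35 zax [ 0.0028  0.     -1.    ] j [ 0.01 -0.04  1.86  0.    1.32  1.81]
local [-0.0194  0.0005] Floc [-0.3079  0.3445]
```

View pics/w11.png

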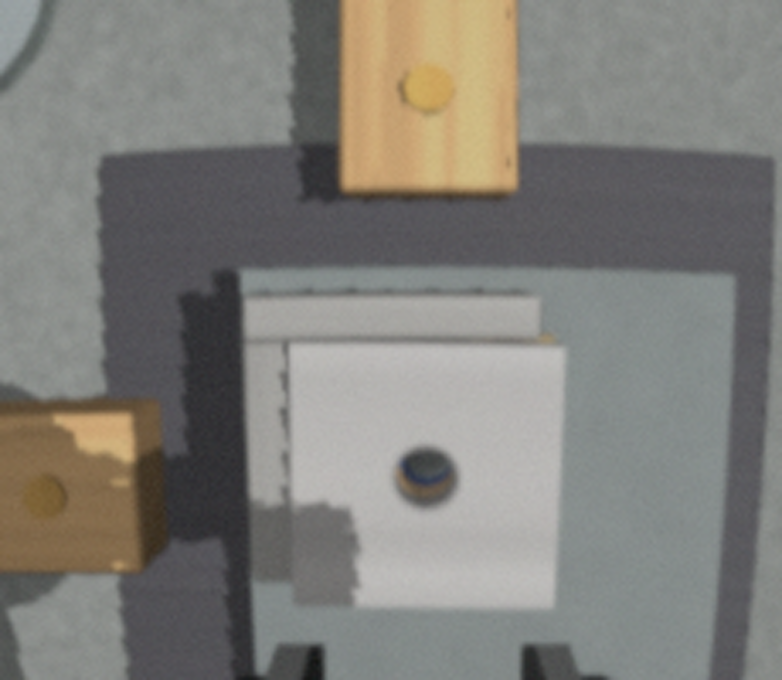

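```bash
python3 - <<'E'
from h import *
import pickle
f=pickle.load(open('w11.pkl','rb'));save('w11h',f,(235,150,275,190),15)
def C(x,y,h): return loc(wray(f,130+x/3.4-.36,30+y/3.4-.36,h))
print('cam',loc((rot(f["s"]["tool_rot"])@f["hand_eye"][:3,3]+f["s"]["tool_pos"])))
print('plate3 corners',[C(*p,.066) for p in((289,343),(566,346),(555,609),(293,606))])
print('hole top rim',C(426,476,.066))
E
```

```text
cam [0.0454 0.0008]
plate3 corners [array([0.0287, 0.0296]), array([ 0.028, -0.03 ]), array([-0.0317, -0.0293]), array([-0.0309,  0.0306])]
hole top rim [-0.0007  0.0002]
```

View pics/w11h.png

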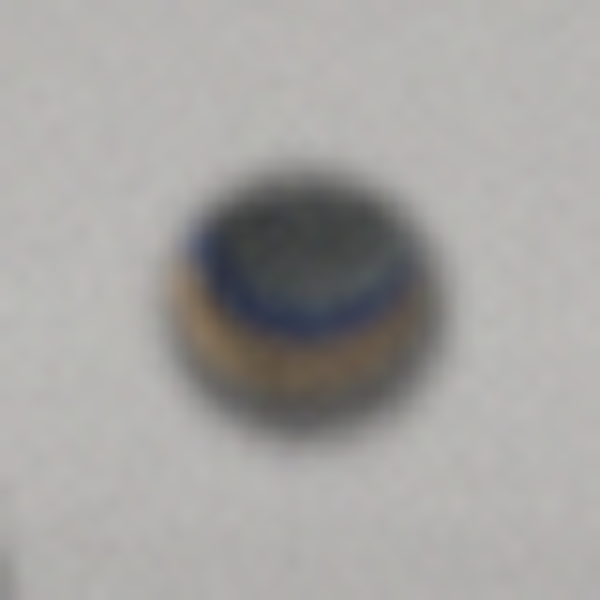

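```bash
python3 - <<'E'
from h import *
import pickle
f=pickle.load(open('w11.pkl','rb'));save('w11e',f,(195,110,305,150),7)
save('w11g',f,(195,110,235,220),5.4)
def C(x,y,h): return loc(wray(f,130+x/3.4-.36,30+y/3.4-.36,h))
E
```

```text
(no output)
```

View pics/w11e.png

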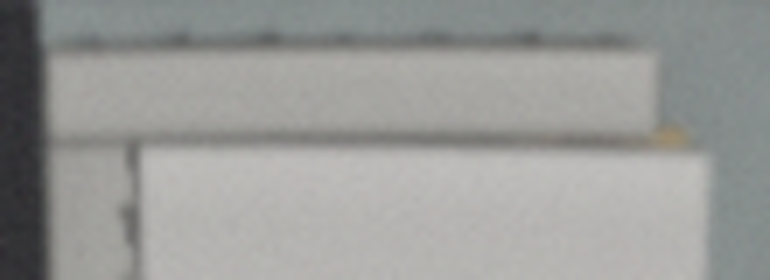

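View pics/w11g.png

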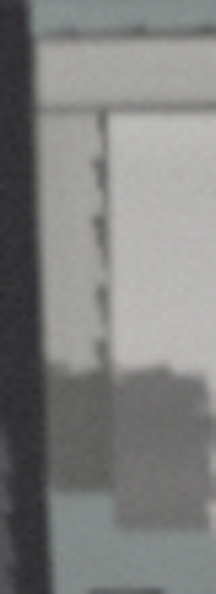

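carry_out(
  moves=[
    [[0, 0, 0, 0.13, 0.52, 0, -0.3], [0, 0, 0, 0.13, 0.5, 0.1, -0.3], [0, 0, 0, 0, 0, 0.6, -0.3], [0, 0, 0, 0, 0, 0.8, -0.3], [0, 0, 0, 0, 0, 0.7, -0.3], [0, 0, 0, 0, 0, 0.4, -0.3], [0, 0, 0, 0, 0, 0.04, -0.3], [0, 0, 0, 0, 0, 0, -0.3]],
  ],
)

```text
time: 17.45
tool_pos: [0.5061, 0.0782, 0.0312]
tool_rot: [-0.002, -0.621, 0.784, 0.002]
contact_force: [-0.5, 0.9, 0.1]
gripper_width: 0.352
```

```bash
python3 -c "
from h import *
sl()"
```

```text
t 17.45 pos [0.5061 0.0782 0.0312] yaw -103.23 F [-0.45  0.92  0.09] w 0.352 zax [-0.0054  0.     -1.    ] j [0.01 0.01 2.02 0.   1.12 1.81]
local [-0.0642 -0.0105] Floc [-0.6504  0.7932]
```

carry_out(
  moves=[
    [[0, 0, 0, 0, -0.06, 0, -0.3], [0, 0, 0, 0, -0.1, 0, -0.3], [0, 0, 0, 0, -0.1, 0, -0.3], [0, 0, 0, 0, -0.08, 0, -0.3], [0, 0, 0, 0, -0.04, 0, -0.3], [0, 0, 0, 0, -0.03, 0, -0.3], [0, 0, 0, 0, -0.03, 0, -0.3], [0, 0, 0, 0, -0.03, 0, -0.3]],
  ],
)

```text
time: 18.12
tool_pos: [0.5274, 0.0737, 0.0343]
tool_rot: [0.0, -0.621, 0.784, 0.0]
contact_force: [-0.2, -1.0, -0.5]
gripper_width: 0.351
```

carry_out(
  moves=[
    [[0, 0, 0, 0, -0.02, 0, -0.3], [0, 0, 0, 0, -0.02, 0, -0.3], [0, 0, 0, 0, -0.02, 0, -0.3], [0, 0, 0, 0, -0.02, 0, -0.3], [0, 0, 0, 0, -0.02, 0, -0.3]],
  ],
)

```text
time: 18.53
tool_pos: [0.5284, 0.0735, 0.0338]
tool_rot: [-0.003, -0.621, 0.784, 0.003]
contact_force: [-12.6, 1.7, 8.2]
gripper_width: 0.352
```

```bash
python3 -c "
from h import *
sl()"
```

```text
t 18.53 pos [0.5284 0.0735 0.0338] yaw -103.22 F [-12.58   1.7    8.18] w 0.352 zax [-0.0077  0.0012 -1.    ] j [-0.    0.05  1.97  0.    1.13  1.8 ]
local [-0.0414 -0.0099] Floc [-12.639   -1.2215]
```

carry_out(
  moves=[
    [[0, 0, 0, 0, -0.015, 0, -0.3], [0, 0, 0, 0, -0.01, 0, -0.3], [0, 0, 0, 0, 0, 0, -0.3]],
  ],
)

```text
time: 18.78
tool_pos: [0.5284, 0.0735, 0.0337]
tool_rot: [-0.003, -0.621, 0.784, 0.004]
contact_force: [-14.1, 2.4, 9.3]
gripper_width: 0.348
```

carry_out(
  moves=[
    [[0, 0, 0, 0, 0.15, 0, -0.3], [0, 0, 0, 0, 0.3, 0, -0.3], [0, 0, 0, 0, 0.1, -0.7, -0.3], [0, 0, 0, -0.1, -0.2, -0.8, -0.3], [0, 0, 0, -0.1, -0.4, -0.8, -0.3], [0, 0, 0, 0, -0.4, -0.3, -0.3], [0, 0, 0, 0, 0, 0, -0.3], [0, 0, 0, 0, 0, 0, -0.3]],
  ],
)

```text
time: 19.45
tool_pos: [0.5522, 0.0761, 0.139]
tool_rot: [0.001, -0.621, 0.784, -0.001]
contact_force: [-1.1, 0.4, -0.6]
gripper_width: 0.351
```

```bash
python3 - <<'E'
from h import *
import pickle
sl()
s=state();f=grab_frame("wrist");f["s"]=s;pickle.dump(f,open('w12.pkl','wb'));save('w12',f,(190,100,310,220),5)
f=grab_frame("side");save('s12',f,(190,180,290,255),7)
E
```

```text
t 19.45 pos [0.5522 0.0761 0.139 ] yaw -103.25 F [-1.14  0.41 -0.62] w 0.351 zax [ 0.0019 -0.     -1.    ] j [ 0.   -0.03  1.86 -0.    1.32  1.81]
local [-0.0188 -0.0019] Floc [-1.2041  0.1386]
```

View pics/w12.png

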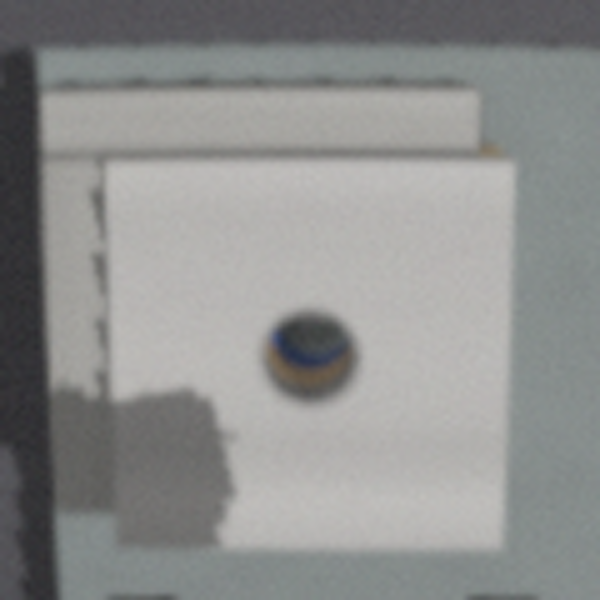

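View pics/s12.png

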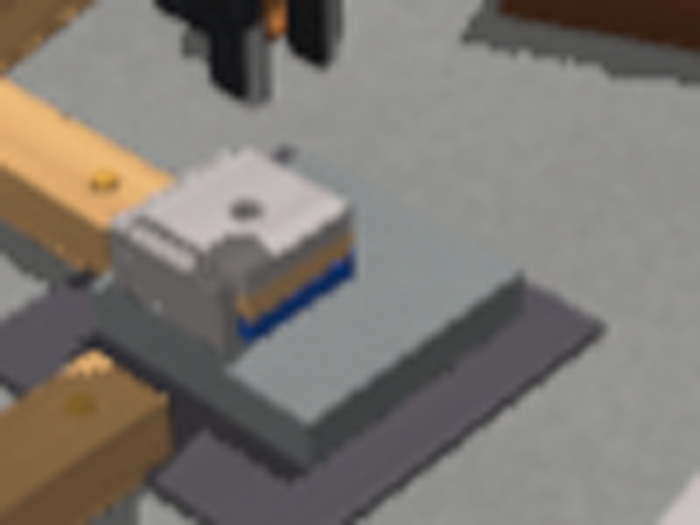

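The wrist view shows the pack square and flush with both fences (hole at crop px (311,357)), and the side view confirms a clean flush stack. Next is the pin. I'll measure its axis again while moving towards the block.

```bash
python3 - <<'E'
from h import *
import pickle
f=pickle.load(open('w12.pkl','rb'))
p=wray(f,190+311/5-.4,100+357/5-.4,.066);print('hole',p,loc(p))
c=[wray(f,190+x/5-.4,100+y/5-.4,.066) for x,y in((105,160),(517,158),(503,550),(118,548))]
print([loc(q) for q in c],loc(np.mean(c,0)))
st();print(delta((.511,-.2,.22)))
E
```

```text
hole [0.57021383 0.07394239 0.066     ] [-0.0008  0.0001]
[array([0.0286, 0.0299]), array([ 0.0288, -0.0299]), array([-0.0312, -0.0294]), array([-0.0308,  0.0299])] [-0.0011  0.0001]
t 19.55 pos [0.5497 0.0763 0.1361] yaw -103.24 F [ 0.56 -0.3  -0.49] w 0.352 zax [-0.0037  0.     -1.    ] j [ 0.   -0.03  1.86  0.    1.32  1.81]
[ 6.947 -0.632 -2.094]
```

carry_out(
  moves=[
    [[0, 0, 0, 0.5, -0.08, -0.6, 0], [0, 0, 0, 0.95, -0.08, -0.4, 0], [0, 0, 0, 0.95, -0.08, -0.4, 0.2], [0, 0, 0, 0.95, -0.08, -0.4, 0.2], [0, 0, 0, 0.95, -0.08, -0.3, 0.2], [0, 0, 0, 0.95, -0.08, 0, 0.2], [0, 0, 0, 0.95, -0.08, 0, 0.2], [0, 0, 0, 0.7, -0.08, 0, 0.2]],
  ],
)

```text
time: 20.22
tool_pos: [0.511, -0.2, 0.2201]
tool_rot: [-0.001, -0.62, 0.784, 0.001]
contact_force: [0.2, 0.6, 0.1]
gripper_width: 0.6
```

carry_out(
  moves=[
    [[0, 0, -0.99, 0, 0, 0, 0.2], [0, 0, -0.99, 0, 0, 0, 0.2], [0, 0, -0.99, 0, 0, 0, 0.2], [0, 0, -0.99, 0, 0, 0, 0.2], [0, 0, -0.98, 0, 0, 0, 0.2], [0, 0, 0, 0, 0, 0, 0.2], [0, 0, 0, 0, 0, 0, 0.2]],
  ],
)

```text
time: 20.8
tool_pos: [0.5121, -0.1976, 0.2202]
tool_rot: [0.0, 0.774, -0.634, -0.002]
contact_force: [0.6, 0.2, 0.3]
gripper_width: 0.6
```

```bash
python3 - <<'E'
from h import *
import pickle
st()
s=state();f=grab_frame("wrist");f["s"]=s;pickle.dump(f,open('w13.pkl','wb'));save('w13',f,None,1.5);save('w13c',f,(150,60,400,260),3.2)
E
```

```text
t 20.8 pos [ 0.5121 -0.1976  0.2202] yaw -78.66 F [0.55 0.18 0.28] w 0.6 zax [-0.003   0.0017 -1.    ] j [-0.5  -0.12  1.8   0.    1.46  0.87]
```

View pics/w13c.png

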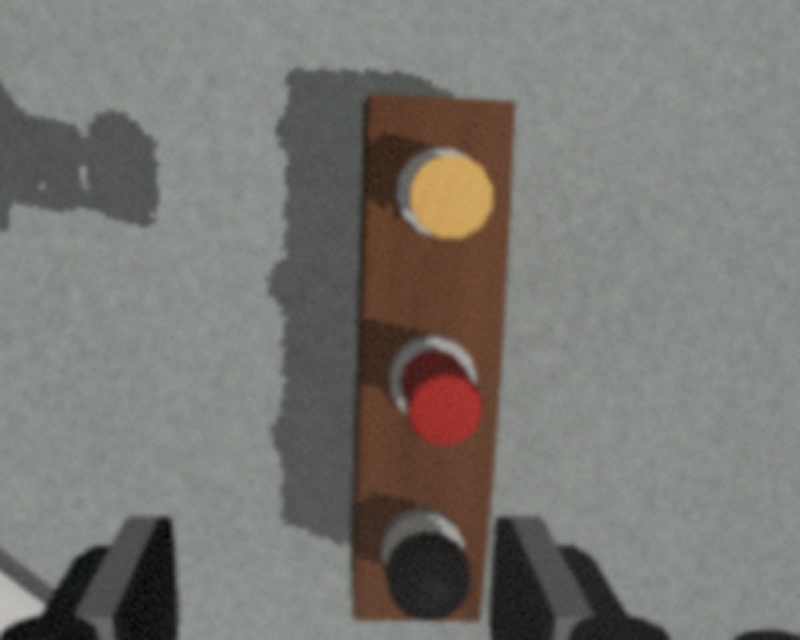

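```bash
python3 - <<'E'
from h import *
import pickle
f=pickle.load(open('w13.pkl','rb'))
C=lambda x,y,h:wray(f,150+x/3.2-.34,60+y/3.2-.34,h)[:2]
hsv=cv2.cvtColor(f["frame"],cv2.COLOR_RGB2HSV);m=(((hsv[...,0]<6)|(hsv[...,0]>174))&(hsv[...,1]>140)&(hsv[...,2]>130)).astype(np.uint8)
n,l,st_,ce=cv2.connectedComponentsWithStats(m)
for i in range(1,n):
    if st_[i,4]>100: print(st_[i],ce[i],wray(f,*ce[i],.104))
pt=C(445,410,.104);pc=C(434,379,.068);print(pt,pc)
a,b=C(368,95,.062),C(354,618,.062);c=C(515,101,.062);d=C(481,620,.062)
for q in((a,b),(c,d)):
    v=q[0]-q[1];print('block',np.linalg.norm(v),np.degrees(np.arctan2(v[1],v[0])))
print('centre',(a+b+c+d)/4,'w',np.linalg.norm(a-c))
print('punch',C(451,196,.098),'awl',C(428,575,.106))
E
```

```text
[278 178  22  21 359] [289.03064067 187.77437326] [ 0.51108255 -0.22922769  0.104     ]
[406 233  16  31 122] [413.64754098 247.3442623 ] [ 0.47285865 -0.38076565  0.104     ]
[426 233   8  47 184] [429.66304348 254.19565217] [ 0.46723657 -0.40710764  0.104     ]
[ 0.51101758 -0.2289541 ] [ 0.51118162 -0.22940161]
block 0.17827231566650717 10.228509227019062
block 0.17894996696168616 10.017692896215332
centre [ 0.51093184 -0.22929604] w 0.04624222639304058
punch [ 0.56983896 -0.2181553 ] awl [ 0.46080919 -0.23556084]
```

```bash
python3 -c "
from h import *
st();print(delta((.5111,-.2292,.0713)))"
```

```text
t 20.85 pos [ 0.5123 -0.1976  0.2206] yaw -78.64 F [-0.48  0.17  0.52] w 0.604 zax [-0.0024  0.0013 -1.    ] j [-0.5  -0.12  1.8   0.    1.46  0.87]
[0.774 0.177 3.731]
```

carry_out(
  moves=[
    [[0, 0, 0, 0.39, 0.09, 0.2, 0.2], [0, 0, 0, 0.38, 0.09, 0.6, 0.2], [0, 0, 0, 0, 0, 0.7, 0.2], [0, 0, 0, 0, 0, 0.7, 0.2], [0, 0, 0, 0, 0, 0.6, 0.2], [0, 0, 0, 0, 0, 0.4, 0.2], [0, 0, 0, 0, 0, 0.2, 0.2], [0, 0, 0, 0, 0, 0, 0.2]],
  ],
)

```text
time: 21.52
tool_pos: [0.5105, -0.2287, 0.0834]
tool_rot: [0.0, 0.774, -0.633, -0.003]
contact_force: [-0.1, -0.9, 0.2]
gripper_width: 0.601
```

```bash
python3 - <<'E'
from h import *
st();print(delta((.5111,-.2292,.0713)))
f=grab_frame("wrist");save('w14',f,None,1.5)
E
```

```text
t 21.52 pos [ 0.5105 -0.2287  0.0834] yaw -78.59 F [-0.1  -0.9   0.17] w 0.601 zax [-0.0045  0.0028 -1.    ] j [-0.55  0.04  1.88 -0.    1.22  0.82]
[ 0.016 -0.014  0.302]
```

View pics/w14.png

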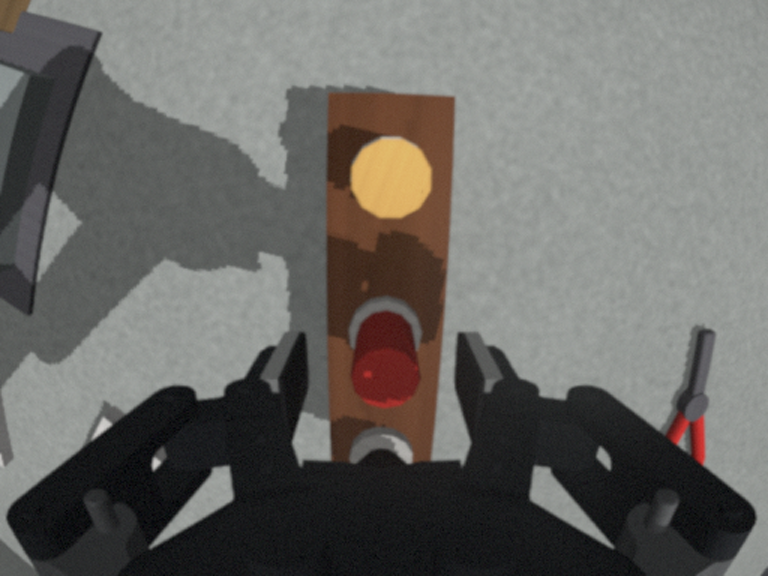

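carry_out(
  moves=[
    [[0, 0, 0, 0.016, -0.014, 0.14, 0.2], [0, 0, 0, 0, 0, 0.1, 0.2], [0, 0, 0, 0, 0, 0.04, 0.2], [0, 0, 0, 0, 0, 0, 0.2], [0, 0, 0, 0, 0, 0, 0.2]],
  ],
)

```text
time: 21.98
tool_pos: [0.5132, -0.2305, 0.0755]
tool_rot: [-0.0, 0.774, -0.633, 0.0]
contact_force: [0.0, -0.1, -0.3]
gripper_width: 0.601
```

```bash
python3 - <<'E'
from h import *
st();print(delta((.5111,-.2292,.0713)))
E
```

```text
t 21.98 pos [ 0.5132 -0.2305  0.0755] yaw -78.54 F [ 0.03 -0.08 -0.27] w 0.601 zax [ 6.e-04 -3.e-04 -1.e+00] j [-0.55  0.05  1.89  0.    1.2   0.82]
[-0.043  0.045  0.105]
```

carry_out(
  moves=[
    [[0, 0, 0, -0.043, 0.045, 0.1, 0.2], [0, 0, 0, 0, 0, 0, 0.2], [0, 0, 0, 0, 0, 0, -0.2], [0, 0, 0, 0, 0, 0, -0.6], [0, 0, 0, 0, 0, 0, -1], [0, 0, 0, 0, 0, 0, -1], [0, 0, 0, 0, 0, 0, -1], [0, 0, 0, 0, 0, 0, -1]],
  ],
)

```text
time: 22.65
tool_pos: [0.5111, -0.2292, 0.0714]
tool_rot: [-0.0, 0.774, -0.633, 0.0]
contact_force: [-0.2, 0.5, 1.5]
gripper_width: 0.241
```

```bash
python3 - <<'E'
from h import *
st()
f=grab_frame("wrist");save('w15',f,None,1.5)
E
```

```text
t 22.65 pos [ 0.5111 -0.2292  0.0714] yaw -78.54 F [-0.16  0.48  1.46] w 0.241 zax [ 4.e-04 -2.e-04 -1.e+00] j [-0.55  0.05  1.89  0.    1.19  0.82]
```

View pics/w15.png

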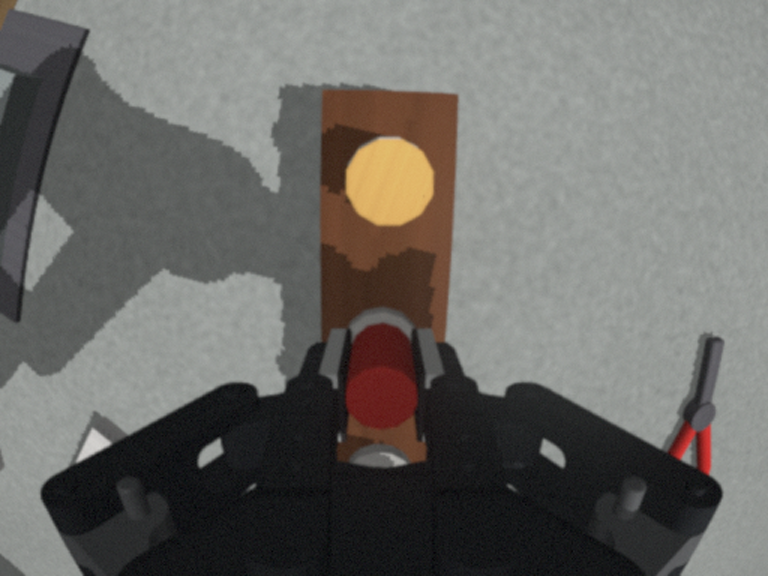

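carry_out(
  moves=[
    [[0, 0, 0, 0, 0, -0.2, -1], [0, 0, 0, 0, 0, -0.5, -1], [0, 0, 0, 0, 0, -0.8, -1], [0, 0, 0, 0, 0, -0.9, -1], [0, 0, 0, 0, 0, -0.7, -1], [0, 0, 0, 0, 0, -0.3, -1], [0, 0, 0, 0, 0, 0, -1]],
  ],
)

```text
time: 23.28
tool_pos: [0.5126, -0.2302, 0.2115]
tool_rot: [-0.0, 0.774, -0.633, 0.004]
contact_force: [0.4, -0.6, -0.2]
gripper_width: 0.237
```

```bash
python3 - <<'E'
from h import *
import pickle
s=state();f=grab_frame("wrist");f["s"]=s;pickle.dump(f,open('w16.pkl','wb'));save('w16',f,(180,160,330,300),4)
st();print(delta((.571,.0737,.205)))
hsv=cv2.cvtColor(f["frame"],cv2.COLOR_RGB2HSV);m=(((hsv[...,0]<6)|(hsv[...,0]>174))&(hsv[...,1]>140)&(hsv[...,2]>70)).astype(np.uint8)
n,l,st_,ce=cv2.connectedComponentsWithStats(m)
for i in range(1,n):
    if st_[i,4]>100: print(st_[i],ce[i])
f=grab_frame("side");save('s16',f,(180,80,380,230),4)
E
```

```text
t 23.33 pos [ 0.5114 -0.2294  0.2083] yaw -78.54 F [-0.34 -0.08 -1.54] w 0.24 zax [ 0.0022 -0.0014 -1.    ] j [-0.55 -0.09  1.79  0.    1.44  0.82]
[-7.13  -2.967  0.075]
[ 231  216   47   69 2136] [252.82303371 254.97191011]
[386 233  19  40 244] [394.29098361 252.21721311]
[408 233  11  53 301] [413.41196013 258.65780731]
[499 288  13  24 168] [507.13095238 302.8452381 ]
```

View pics/w16.png

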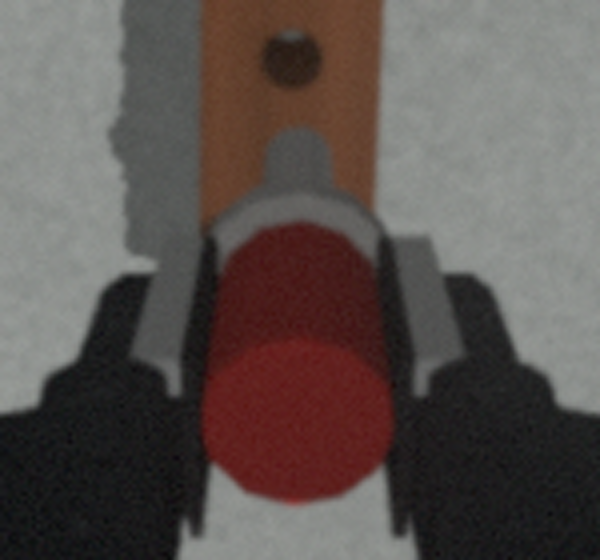

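View pics/s16.png

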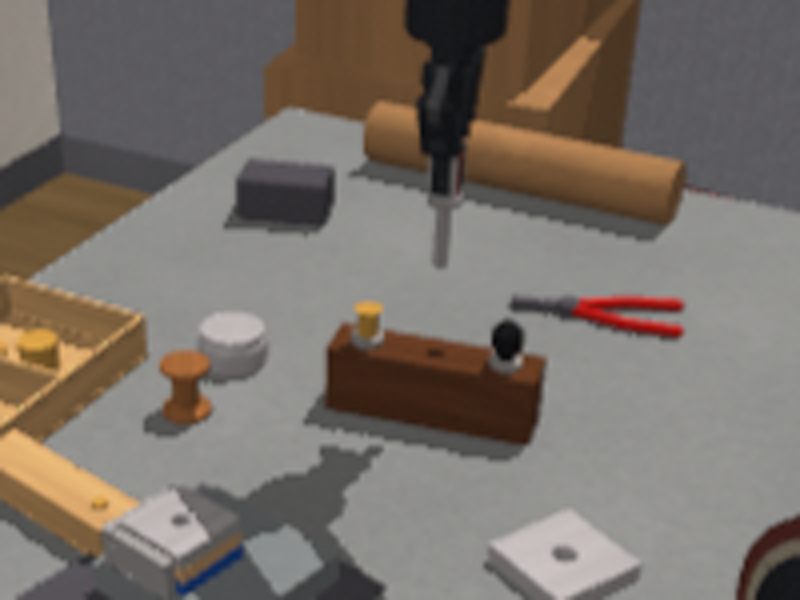

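```bash
cat >> h.py <<'E'
def tray(f,u,v,z):
    K=f["K"];x=(u-K[0,2])/K[0,0];y=(v-K[1,2])/K[1,1];th=np.hypot(x,y)
    d=np.array([x/th*np.sin(th),y/th*np.sin(th),np.cos(th)]);H=f["hand_eye"];o=H[:3,3];d=H[:3,:3]@d
    return o+d*(z-o[2])/d[2]
E
python3 - <<'E'
from h import *
import pickle
f=pickle.load(open('w16.pkl','rb'))
print('top',tray(f,180+299/4-.4,160+420/4-.4,-.0327),'tip far edge',tray(f,180+298/4-.4,160+127/4-.4,.0654))
print('collar far edge',tray(f,180+298/4-.4,160+192/4-.4,.0034))
E
```

```text
top [-0.00051723 -0.0013448  -0.0327    ] tip far edge [-0.00054684 -0.00467958  0.0654    ]
collar far edge [-0.00059544 -0.01413048  0.0034    ]
```

carry_out(
  moves=[
    [[0, 0, 0, -0.5, -0.2, 0, -1], [0, 0, 0, -0.9, -0.38, 0, -1], [0, 0, 0, -0.9, -0.38, 0, -1], [0, 0, 0, -0.9, -0.38, 0, -1], [0, 0, 0, -0.9, -0.38, 0, -1], [0, 0, 0, -0.9, -0.38, 0, -1], [0, 0, 0, -0.9, -0.38, 0, -1], [0, 0, 0, -0.7, -0.28, 0, -1]],
  ],
)

```text
time: 24.05
tool_pos: [0.5649, 0.0544, 0.2032]
tool_rot: [0.002, 0.775, -0.632, -0.003]
contact_force: [1.3, 0.3, -0.8]
gripper_width: 0.233
```

carry_out(
  moves=[
    [[0, 0, 0, -0.4, -0.15, 0, -1], [0, 0, 0, -0.14, -0.05, 0.2, -1], [0, 0, 0, 0, 0, 0.4, -1], [0, 0, 0, 0, 0, 0.5, -1], [0, 0, 0, 0, 0, 0.3, -1], [0, 0, 0, 0, 0, 0, -1], [0, 0, 0, 0, 0, 0, -1], [0, 0, 0, 0, 0, 0, -1]],
  ],
)

```text
time: 24.72
tool_pos: [0.5703, 0.0738, 0.1512]
tool_rot: [0.0, 0.774, -0.633, 0.0]
contact_force: [0.1, 0.4, -0.1]
gripper_width: 0.242
```

```bash
python3 - <<'E'
from h import *
import pickle
st();s=state();f=grab_frame("wrist");f["s"]=s;pickle.dump(f,open('w17.pkl','wb'));save('w17',f,(180,110,330,260),4)
print(delta((.5706,.0738,.14)))
E
```

```text
t 24.72 pos [0.5703 0.0738 0.1512] yaw -78.58 F [ 0.05  0.38 -0.15] w 0.242 zax [ 1.e-04 -1.e-04 -1.e+00] j [-0.   -0.    1.81 -0.    1.34  1.37]
[0.001 0.005 0.301]
```

View pics/w17.png

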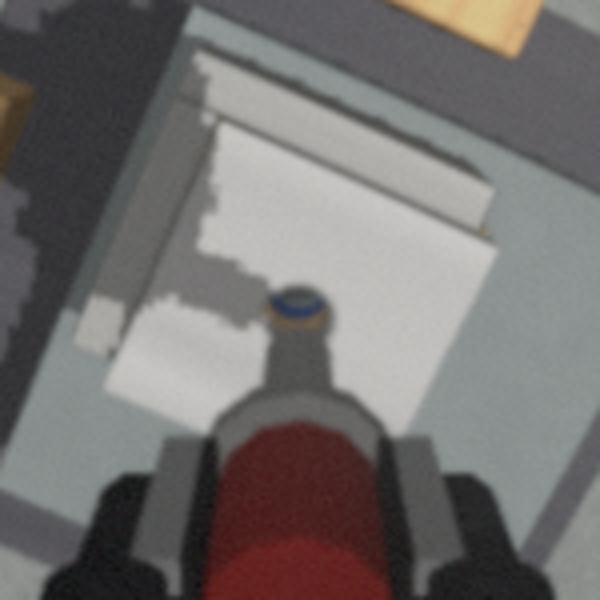

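```bash
python3 - <<'E'
from h import *
import pickle
f=pickle.load(open('w17.pkl','rb'));z=f["s"]["tool_pos"][2]
for x,y in((299,285),(299,290),(265,312),(333,312)): print(tray(f,180+x/4-.4,110+y/4-.4,z-.066).round(4))
x,y=298,338
print('tip edge',tray(f,180+x/4-.4,110+y/4-.4,.0654).round(4))
# plate corners -> tool frame
c=[tray(f,180+x/4-.4,110+y/4-.4,z-.066) for x,y in((218,123),(497,250))]
print(np.round(c,4),np.linalg.norm(c[0]-c[1]))
# right & left midpoint of opposite corners: TL (105,388)
a=tray(f,180+105/4-.4,110+388/4-.4,z-.066);b=c[1];print('centre from diagonal',((a+b)/2).round(4),np.linalg.norm(a-b))
E
```

```text
[-0.0003 -0.0075  0.0852]
[-0.0003 -0.0065  0.0852]
[-0.0071 -0.002   0.0852]
[ 0.0064 -0.002   0.0852]
tip edge [-0.0005 -0.0026  0.0654]
[[-0.0159 -0.0396  0.0852]
 [ 0.0387 -0.0146  0.0852]] 0.06001908582361802
centre from diagonal [-0.0006 -0.0002  0.0852] 0.08371379089626775
```

carry_out(
  moves=[
    [[0, 0, 0, 0, 0, 0.15, -1], [0, 0, 0, 0, 0, 0.2, -1], [0, 0, 0, 0, 0, 0.05, -1], [0, 0, 0, 0, 0, 0.05, -1], [0, 0, 0, 0, 0, 0.05, -1]],
  ],
)

```text
time: 25.18
tool_pos: [0.57, 0.0744, 0.1307]
tool_rot: [0.0, 0.774, -0.633, -0.0]
contact_force: [-0.6, 0.3, -1.1]
gripper_width: 0.238
```

carry_out(
  moves=[
    [[0, 0, 0, 0, 0, 0.05, -1], [0, 0, 0, 0, 0, 0.05, -1], [0, 0, 0, 0, 0, 0.05, -1], [0, 0, 0, 0, 0, 0.05, -1]],
  ],
)

```text
time: 25.52
tool_pos: [0.5702, 0.0744, 0.123]
tool_rot: [-0.0, 0.774, -0.633, 0.0]
contact_force: [0.8, -1.6, -1.9]
gripper_width: 0.241
```

```bash
python3 -c "
from h import *
sl()"
```

```text
t 25.52 pos [0.5702 0.0744 0.123 ] yaw -78.54 F [ 0.75 -1.58 -1.91] w 0.241 zax [ 2.e-04  0.e+00 -1.e+00] j [0.   0.03 1.83 0.   1.29 1.37]
local [-0.0009  0.0005] Floc [ 1.0904 -1.3624]
```

carry_out(
  moves=[
    [[0, 0, 0, 0, 0, 0.05, -1], [0, 0, 0, 0, 0, 0.05, -1], [0, 0, 0, 0, 0, 0.05, -1], [0, 0, 0, 0, 0, 0.05, -1], [0, 0, 0, 0, 0, 0.05, -1]],
  ],
)

```text
time: 25.93
tool_pos: [0.5701, 0.0744, 0.1129]
tool_rot: [-0.0, 0.774, -0.633, -0.0]
contact_force: [-0.3, -0.8, -1.0]
gripper_width: 0.235
```

carry_out(
  moves=[
    [[0, 0, 0, 0, 0, 0.05, -1], [0, 0, 0, 0, 0, 0.05, -1], [0, 0, 0, 0, 0, 0.05, -1], [0, 0, 0, 0, 0, 0.05, -1]],
  ],
)

```text
time: 26.27
tool_pos: [0.5701, 0.0744, 0.1049]
tool_rot: [0.0, 0.774, -0.633, -0.0]
contact_force: [0.2, 0.8, -1.1]
gripper_width: 0.242
```

```bash
python3 -c "
from h import *
sl()"
```

```text
t 26.27 pos [0.5701 0.0744 0.1049] yaw -78.54 F [ 0.22  0.79 -1.07] w 0.242 zax [-0. -0. -1.] j [ 0.    0.05  1.84 -0.    1.26  1.37]
local [-0.001   0.0004] Floc [0.0374 0.8234]
```

carry_out(
  moves=[
    [[0, 0, 0, 0, 0, 0.05, -1], [0, 0, 0, 0, 0, 0.05, -1], [0, 0, 0, 0, 0, 0.05, -1], [0, 0, 0, 0, 0, 0.05, -1]],
  ],
)

```text
time: 26.6
tool_pos: [0.5702, 0.0741, 0.097]
tool_rot: [0.0, 0.774, -0.633, 0.0]
contact_force: [-0.0, -2.1, -0.3]
gripper_width: 0.235
```

carry_out(
  moves=[
    [[0, 0, 0, 0, 0, 0.05, -1], [0, 0, 0, 0, 0, 0.05, -1], [0, 0, 0, 0, 0, 0.05, -1], [0, 0, 0, 0, 0, 0.05, -1]],
  ],
)

```text
time: 26.93
tool_pos: [0.5703, 0.0741, 0.089]
tool_rot: [0.0, 0.774, -0.633, 0.0]
contact_force: [-0.4, -1.0, 0.7]
gripper_width: 0.237
```

```bash
python3 -c "
from h import *
sl()"
```

```text
t 26.93 pos [0.5703 0.0741 0.089 ] yaw -78.54 F [-0.36 -1.02  0.68] w 0.237 zax [ 2.e-04 -5.e-04 -1.e+00] j [ 0.    0.07  1.85 -0.    1.23  1.37]
local [-0.0008  0.0002] Floc [-0.121 -1.072]
```

carry_out(
  moves=[
    [[0, 0, 0, 0, 0, 0.05, -1], [0, 0, 0, 0, 0, 0.05, -1], [0, 0, 0, 0, 0, 0.05, -1], [0, 0, 0, 0, 0, 0.05, -1], [0, 0, 0, 0, 0, 0.04, -1]],
  ],
)

```text
time: 27.35
tool_pos: [0.5703, 0.0742, 0.0794]
tool_rot: [0.0, 0.774, -0.633, 0.0]
contact_force: [-0.1, -3.3, 1.7]
gripper_width: 0.24
```

carry_out(
  moves=[
    [[0, 0, 0, 0, 0, 0.02, -1], [0, 0, 0, 0, 0, 0.02, -1], [0, 0, 0, 0, 0, 0.02, -1], [0, 0, 0, 0, 0, 0.02, -1], [0, 0, 0, 0, 0, 0.015, -1]],
  ],
)

```text
time: 27.77
tool_pos: [0.5702, 0.0743, 0.0757]
tool_rot: [-0.0, 0.774, -0.633, 0.0]
contact_force: [-0.5, -2.2, 2.0]
gripper_width: 0.238
```

```bash
python3 -c "
from h import *
sl()"
```

```text
t 27.77 pos [0.5702 0.0743 0.0757] yaw -78.54 F [-0.5  -2.21  1.97] w 0.238 zax [ 2.e-04 -1.e-04 -1.e+00] j [ 0.    0.08  1.85 -0.    1.2   1.37]
local [-0.0009  0.0004] Floc [ 0.0171 -2.2671]
```

carry_out(
  moves=[
    [[0, 0, 0, 0, 0, 0.01, -1], [0, 0, 0, 0, 0, 0.01, -1], [0, 0, 0, 0, 0, 0, -1]],
  ],
)

```text
time: 28.02
tool_pos: [0.5703, 0.0743, 0.0753]
tool_rot: [-0.0, 0.774, -0.633, 0.0]
contact_force: [-1.4, -3.9, 5.0]
gripper_width: 0.235
```

carry_out(
  moves=[
    [[0, 0, 0, 0, 0, 0.01, -1], [0, 0, 0, 0, 0, 0.01, -1], [0, 0, 0, 0, 0, 0, -1]],
  ],
)

```text
time: 28.27
tool_pos: [0.5704, 0.0743, 0.0753]
tool_rot: [0.0, 0.774, -0.633, 0.0]
contact_force: [-2.9, -3.7, 8.0]
gripper_width: 0.236
```

```bash
python3 -c "
from h import *
sl()"
```

```text
t 28.27 pos [0.5704 0.0743 0.0753] yaw -78.53 F [-2.92 -3.71  8.  ] w 0.236 zax [ 1.e-04 -1.e-04 -1.e+00] j [ 0.    0.08  1.85 -0.    1.2   1.37]
local [-0.0008  0.0005] Floc [-1.9978 -4.277 ]
```

carry_out(
  moves=[
    [[0, 0, 0, 0, 0, 0, -0.3], [0, 0, 0, 0, 0, 0, 0], [0, 0, 0, 0, 0, 0, 0], [0, 0, 0, 0, 0, 0, 0.1], [0, 0, 0, 0, 0, 0, 0.1]],
  ],
)

```text
time: 28.68
tool_pos: [0.5698, 0.0747, 0.0736]
tool_rot: [0.0, 0.774, -0.633, -0.0]
contact_force: [0.3, 0.2, -0.1]
gripper_width: 0.549
```

carry_out(
  moves=[
    [[0, 0, 0, 0, 0, -0.1, 0.1], [0, 0, 0, 0, 0, -0.3, 0.1], [0, 0, 0, 0, 0, -0.7, 0.1], [0, 0, 0, 0, 0, -0.9, 0.1], [0, 0, 0, 0, 0, -0.8, 0.1], [0, 0, 0, 0, 0, -0.4, 0.1], [0, 0, 0, 0, 0, 0, 0.1], [0, 0, 0, 0, 0, 0, 0.1]],
  ],
)

```text
time: 29.35
tool_pos: [0.5711, 0.0744, 0.2044]
tool_rot: [-0.001, 0.774, -0.633, 0.001]
contact_force: [0.3, 0.1, -0.5]
gripper_width: 0.549
```

```bash
python3 - <<'E'
from h import *
import pickle
sl();s=state();f=grab_frame("wrist");f["s"]=s;pickle.dump(f,open('w18.pkl','wb'));save('w18',f,None,1.5)
f=grab_frame("side");save('s18',f,(190,170,310,260),6);P=pts(f)
g=grab_frame("scene");save('c18',g,(165,150,345,270),4.4)
E
```

```text
t 29.35 pos [0.5711 0.0744 0.2044] yaw -78.54 F [ 0.3   0.06 -0.45] w 0.549 zax [ 4.e-03  1.e-04 -1.e+00] j [ 0.   -0.05  1.76  0.    1.43  1.37]
local [-0.0001  0.0007] Floc [0.2829 0.1294]
```

View pics/w18.png

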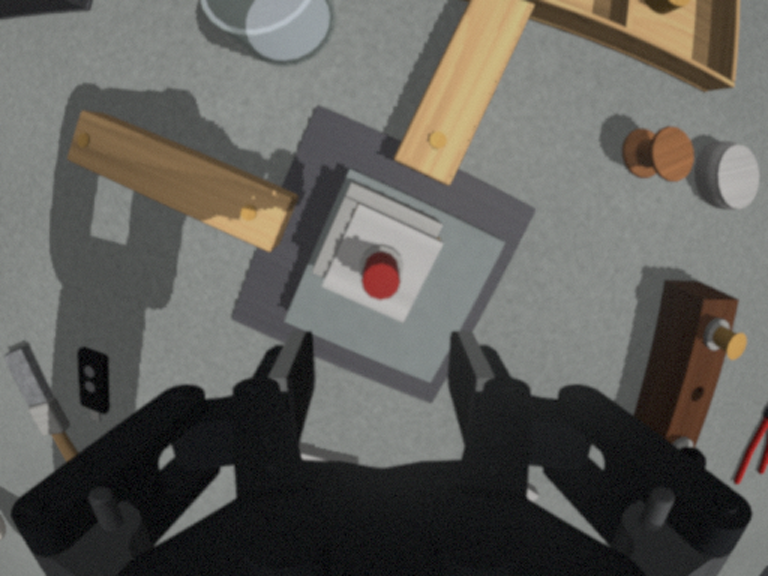

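View pics/s18.png

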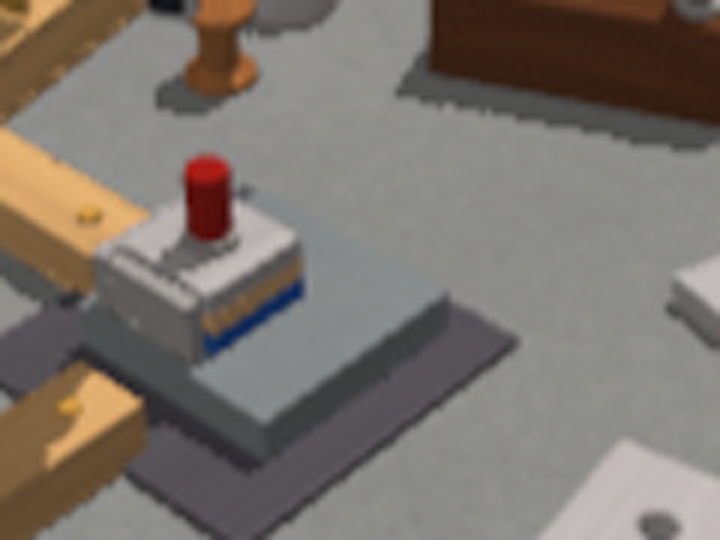

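View pics/c18.png

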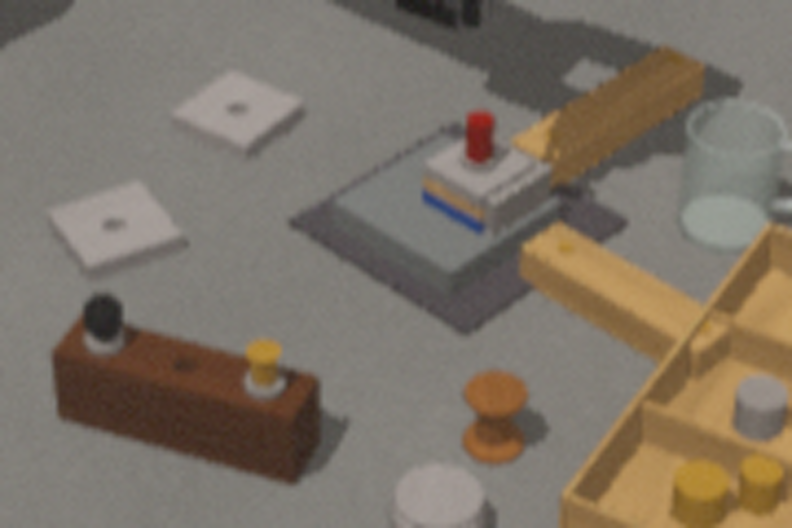

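```bash
python3 - <<'E'
from h import *
f=grab_frame("scene");P=pts(f);hsv=cv2.cvtColor(f["frame"],cv2.COLOR_RGB2HSV)
m=((hsv[...,0]<6)|(hsv[...,0]>174))&(hsv[...,1]>150)&(np.hypot(P[...,0]-.571,P[...,1]-.074)<.03)
print('red z max',P[m][:,2].max(),np.percentile(P[m][:,2],90),P[m].mean(0))
import pickle
w=pickle.load(open('w18.pkl','rb'));save('w18c',w,(200,110,310,225),5)
hs=cv2.cvtColor(w["frame"],cv2.COLOR_RGB2HSV);mm=(((hs[...,0]<6)|(hs[...,0]>174))&(hs[...,1]>140)&(hs[...,2]>140)).astype(np.uint8);mm[:,300:]=0
n,l,s_,ce=cv2.connectedComponentsWithStats(mm);i=1+s_[1:,4].argmax();print(ce[i],loc(wray(w,*ce[i],.108)))
E
```

```text
red z max 0.5228029840585472 0.5200804097644628 [0.57737186 0.07157219 0.3865912 ]
[253.65897436 187.19230769] [-0.0008  0.0013]
```

View pics/w18c.png

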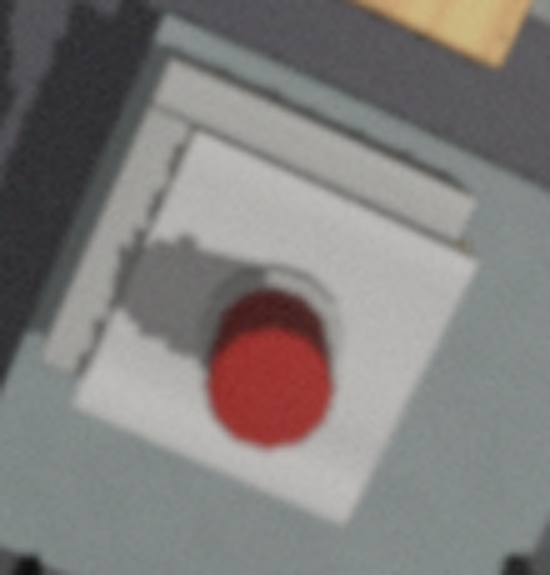

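```bash
python3 - <<'E'
from h import *
f=grab_frame("side");P=pts(f);hsv=cv2.cvtColor(f["frame"],cv2.COLOR_RGB2HSV)
m=((hsv[...,0]<6)|(hsv[...,0]>174))&(hsv[...,1]>150)&(np.hypot(P[...,0]-.571,P[...,1]-.074)<.03)&(P[...,2]<.15)
print('red z max',P[m][:,2].max())
print(ticket.job_done())
E
```

```text
red z max 0.11215809814277677
the job is handed in; nothing more can be done
None
```

The three plates are home as one square pack against both fences, and the red-handled pin is through all three into the socket with its collar on the top plate. I let go of the pin, drew the arm clear and handed the job in at about 29.5 s of the 72 s allowed. No verdict came back.

- **Plates:** I pushed them with both fingers about 30 mm apart, towards +x, then +y, then twice more lightly towards +x. The highest force I read at the end of any move was about 21.6 N; forces within a move are not reported.
- **Pin:** It went in with at most about 4 N of side force and seated at 8 N. The tool stopped at 75.3 mm, where I expected 75.4 mm for a flush collar.
- **Last checks:** The pictures show the pin upright, the pack flush with the fences, and the awl, punch, spool, tin and mug where they were.

Some checks did not agree exactly:
- The wrist camera put the top plate's edge and hole about 1 mm short of the +x fence. This is within the camera's 2 mm calibration, and the plates had stopped firmly when pushed.
- A gap of at most 0.8 mm may remain at one end of that fence.
- The side camera read the handle top at 112 mm instead of 108 mm. I put that down to depth noise, since the tool height agrees with a seated collar.
- One height check on the scene camera failed because its colour mask also caught the red arm, so I ignored it.

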